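# Clear the offcuts from under the forge bench's tool rack

## Robot

A 7-joint arm with a two-finger parallel gripper is mounted at the origin on the work surface. World frame = base frame: x ahead of the robot, y to its left, z up, the work surface at z = 0. Lengths are in m, angles in rad, forces in N, time in s.
With the tool pointing down it reaches from about 0.425 to 0.825 m from the base axis. Payload 3.6 kg.
Tool frame: the origin (TCP) lies between the finger pads; the fingertips stand bot.tips_ahead ahead of it and the grasp point (between the pads) is the TCP (bot.tips_ahead is the distance from the TCP to the fingertips, in m); z points along the fingers, x is the direction in which the jaws open and shut, and the axes are right-handed (so a half turn about z gives the same grasp; the last joint's range is limited). The gripper opens to 93 mm and grips with 3 to 60 N. Pads are 15 mm wide; open, the fingers measure 128 mm over their backs; the gripper's body (75 mm by 188 mm) begins 65 mm behind the grasp point.
Start: joints at [1.161, 0.615, -0.013, 1.423, 0.008, 1.103, -0.04], TCP at [0.243, -0.603, 0.238] pointing down, gripper open.
Joint ranges: [-3.12, 3.12], [-0.3, 2.06], [-1.34, 1.32], [0.26, 2.42], [-1.36, 4.5], [0.01, 1.98], [-2.84, 2.84]. Speed limits (rad/s): [2.79, 2.79, 3.14, 3.14, 3.14, 3.14, 3.14].

## Interface

Orientations are given as a unit quaternion [x, y, z, w].
In Python, from workcell import bot, eyes gives the robot as it stands. The module is installed in compiled form; this text tells all that it offers.
- The arm moves only by the tool step_arm, never from a script. Its argument "deltas" is a list of rows, each an object with "travel": the shift along the tool's x, y, z in m, a list of three; "spin": the turn about the tool's z in rad. A call has 1 to 20 rows; each row shifts and turns the commanded pose from where the row before left it, along the tool's axes as they then stand; what a row does not reach is not made up. A row lasts 1/10 s, in which the tool goes at most 50 mm and 8.59 degrees, less where a joint would pass 70% of its speed; a pose out of reach is approached as far as the arm can. A call is refused whole if a number of a shift passes 0.05 or a number of a turn 0.15, either way. A call with a gripper value outside its range is refused whole. "fingers" is the finger opening in m, from 0 to 0.093, set as the call begins (left out, the last holds). The fingers move at their own pace and stop on an object; the grip force is fixed at half the most. Time passes only in rows, so rows that do not move let the fingers close. It gives the time, the measured TCP pose, the force and the opening at its end, in the units of the state.
- bot.observe(): the state, without advancing time (a new reading comes with each control period).
- eyes.snapshot(name): name is "scene" or "top"; returns a dict with "pixels" (384x512x3 uint8, red, green, blue), "vertical_fov" (degrees; the focal length in pixels is half the picture's height over the tangent of half this angle, whatever the lens; pixels are square), "cx", "cy" (the principal point, pixels), "rvec" (rotation vector, rad) and "tvec" (3), from world to camera coordinates, as OpenCV has them. Camera axes: x right, y down, z forward; pixel columns grow to the right and rows downward; lengths in m; the calibration is good to about 2 mm. A picture is of the moment at which its call begins. There is no depth.
- bot.finish_job(): hands the job in, once; it reports no verdict.
The state is a dict: "time_s": time; "qpos": joint angles; "dq": joint speeds; "joint_efforts": joint torques, N m; "eef_pos": TCP position; "eef_rot": TCP orientation; "wrist_force": force on the tool from outside, world axes, zero at the start; "wrist_torque": the same for the moment, N m; "finger_gap": finger opening in m.
Only numpy, scipy, OpenCV 4.12 (cv2) and the standard library are available. Lean on these libraries where they do the work, as an engineer would, in place of code of your own. Each camera call takes 0.05 s, during which the arm holds its last target.

## Task

Two offcuts, a pale block of ash wood and a grey square steel tube end, have been left lying under the low slatted tool rack on the bench. Draw each of them out and lay it flat in the green scrap bin, setting it down gently on the scrap already in there: do not drop it or ram it down. Leave the blue-ended drift lying under the rack and the tin and stone box on top of it where they are, and do not knock the rack.

Things in the scene. Friction and masses are not known exactly. Their poses are not given: they have to be found in the camera images.
- rack: Fixed low rack of wooden slats, 440 mm long (its x, away from the robot) by 168 mm deep (y), across the bench from the bin. Slat undersides 150, tops 162 mm above the bench; things on top reach 255 mm. Legs at both ends, beyond x = -190 and 190 mm; long sides open. Origin on the bench under its centre. A hand pointing down cannot reach under it, one leaned 40 degrees can.
- wood_offcut: Loose pale ash block with a darker band, 140 mm long (its x) by 38 wide (y) by 32 high, 0.07 to 0.16 kg. Origin at the centre of its underside. Starts flat on the bench under the rack, lying across it (along the rack's y), each end 4 to 24 mm in from the edge of the slats, in the middle or the far one (from the robot) of three lanes 80 mm apart. Slides freely on the bench.
- wood_mid (a point): Centre of the wood offcut's volume, 16 mm above its underside.
- tube_offcut: Loose grey square steel tube end, a rusty band round it, black at both ends (solid to the touch), 140 mm long (its x) by 40 wide (y) by 30 high, 0.22 to 0.45 kg. Origin at the centre of its underside. Starts like the wood offcut, in the other of those two lanes. Gripped by its end it may droop when lifted.
- tube_mid (a point): Centre of the tube offcut's volume, 15 mm above its underside.
- drift: Loose stepped steel drift with a blue 24 mm square grip end, 130 mm long (its x) by 24 mm by 24 mm high. A good tool that lies across in the lane nearest the robot; it stays there. Origin at the underside, 5 mm short of mid-length.
- bin: Fixed green open scrap bin, outside 230 (its x) by 210 (y) by 85 mm high, walls 6, on the robot's left or right. Origin at the centre of its underside, on the bench. Holds a firm level layer of scrap whose top is 15 to 50 mm above the bench, not measured: feel for it. Both offcuts fit side by side along the bin's x, 76 mm apart; open the fingers only to about 60 mm in there.
- stone: Red sharpening stone box, 150 by 50 by 28 mm, on top of the rack. Stays.
- tin: Tin, 64 mm across and 90 mm tall, standing on top of the rack. Stays.
Not all that is in view belongs to the job. Leave any pink or turquoise look-alike of the wood_offcut alone. Leave any pink look-alike of the tube_offcut alone.

How it is judged:
By the outcome, as a careful person would: the job done as asked, in the order asked, and still so for the second after the job is handed in, with the robot touching nothing.
It also fails if it takes over 72 s, if anything falls off the work surface, if the arm or the gripper's body presses on something with over 40 N, if the wrist force passes 120 N, or if a joint passes its speed limit or range.

## Working session

There is one attempt and no reset: what is moved stays moved. The work goes in short steps, Python scripts to look and compute and a tool call to move; the robot and the scene stay as the last step left them, time stands still between calls to the robot, and variables do not carry over. Pictures are saved under pics/ and viewed, and the job is handed in when it is done.

Besides the shell and the picture viewer there is one more tool, called after "Request:" in YAML: its name, and indented under it one key for each argument. step_arm: Moves the arm, as the interface text tells. Its arguments: {"type":"object","properties":{"deltas":{"type":"array","items":{"type":"object","properties":{"travel":{"type":"array","items":{"type":"number"}},"spin":{"type":"number"}}}},"fingers":{"type":"number"}},"required":["deltas"]}

```bash
mkdir -p pics; ls
python3 - <<'E'
from workcell import bot, eyes
import cv2, numpy as np
s=bot.observe()
for k,v in s.items(): print(k,np.round(v,4))
print(bot.tips_ahead)
for n in ("scene","top"):
    d=eyes.snapshot(n)
    cv2.imwrite(f"pics/{n}0.png",cv2.resize(d["pixels"][:,:,::-1],(768,576),interpolation=cv2.INTER_CUBIC))
    np.savez(f"{n}0.npz",**d)
    print(n,d["vertical_fov"],d["cx"],d["cy"],d["rvec"],d["tvec"])
E
```

```text
pics
time_s 0.0
qpos [ 1.1615  0.6159 -0.0126  1.4249  0.0081  1.1033 -0.0404]
dq [-0.0007 -0.0007  0.0005 -0.0013 -0.0014  0.0001  0.0009]
joint_efforts [-2.00000e-04 -4.58935e+01  2.08800e-01 -1.65746e+01 -6.11000e-02
  2.03000e-02  2.00000e-04]
eef_pos [ 0.2425 -0.6023  0.2365]
eef_rot [ 8.287e-01 -5.597e-01 -1.100e-03 -7.000e-04]
wrist_force [-0.4741  0.6049 -0.1742]
wrist_torque [-0.0274  0.0055 -0.0012]
finger_gap 0.0929
0.019
scene 44.51262649411751 259.91670698391084 196.6084999145701 [ 2.17988124  0.68030212 -0.31697609] [-0.53480653 -0.0316428   1.67931914]
top 47.469543680559646 254.96101387122715 194.44869965473652 [ 2.09915052 -2.1596503   0.193741  ] [0.17895583 0.56382288 1.17742444]
```

View pics/scene0.png

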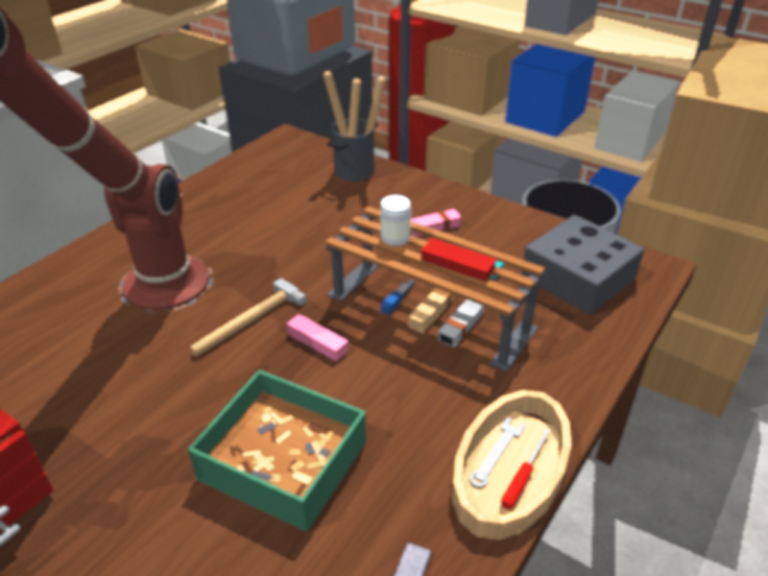

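View pics/top0.png

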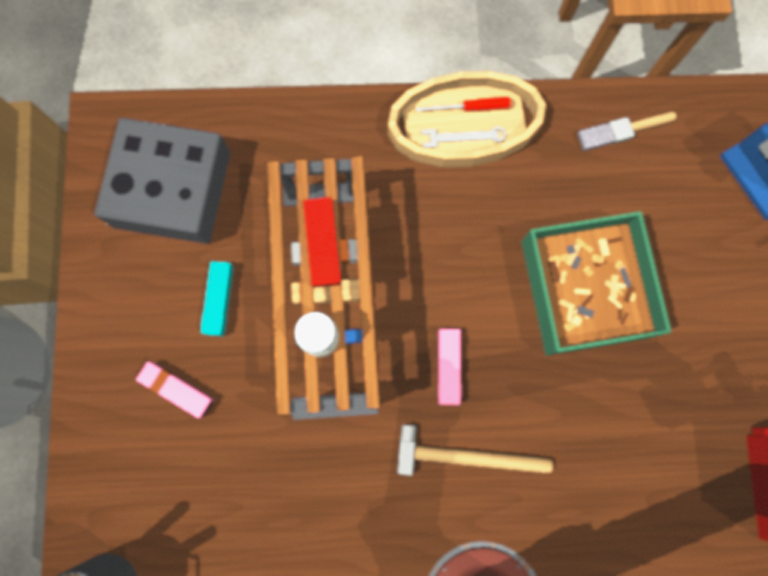

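```bash
cat > h.py <<'E'
import numpy as np, cv2
from scipy.spatial.transform import Rotation as R
def load(n): return dict(np.load(n+".npz"))
def K(d):
    f=384/2/np.tan(np.radians(float(d["vertical_fov"]))/2)
    return np.array([[f,0,float(d["cx"])],[0,f,float(d["cy"])],[0,0,1]])
def ray(d,uv):
    r=R.from_rotvec(d["rvec"]).as_matrix(); c=-r.T@d["tvec"]
    v=r.T@np.linalg.inv(K(d))@np.array([uv[0],uv[1],1.]); return c,v
def onz(d,uv,z):
    c,v=ray(d,uv); return c+v*(z-c[2])/v[2]
def proj(d,p): return cv2.projectPoints(np.array(p,float).reshape(-1,3),d["rvec"],d["tvec"],K(d),None)[0].reshape(-1,2)
def snap(n,name):
    from workcell import eyes
    d=eyes.snapshot(n); np.savez(name+".npz",**d); return d
def crop(d,name,box,s):
    x0,y0,x1,y1=box
    im=d["pixels"][y0:y1,x0:x1,::-1]
    cv2.imwrite("pics/"+name,cv2.resize(im,None,fx=s,fy=s,interpolation=cv2.INTER_CUBIC))
E
python3 - <<'E'
from h import *
t=load("top0");s=load("scene0")
for d in (t,s): print(ray(d,(256,192))[0])
for nm,p,z in [("rackTL",(269,162),.162),("TR",(363,157),.162),("BL",(283,413),.162),("BR",(378,408),.162),
 ("binTL",(524,236),.085),("binTR",(643,212),.085),("binBR",(671,330),.085),("binBL",(550,353),.085)]:
    print(nm,onz(t,(p[0]/1.5,p[1]/1.5),z).round(4))
crop(t,"topcrop.png",(160,90,270,290),3)
crop(s,"scenecrop.png",(210,130,370,250),5)
E
```

```text
[0.35110781 0.16992694 1.2586095 ]
[ 1.18402396 -0.77726709  1.04932131]
rackTL [0.7866 0.3569 0.162 ]
TR [0.7912 0.191  0.162 ]
BL [0.3504 0.3329 0.162 ]
BR [0.354  0.1764 0.162 ]
binTL [ 0.6596 -0.1016  0.085 ]
binTR [ 0.6994 -0.3262  0.085 ]
binBR [ 0.4775 -0.3548  0.085 ]
binBL [ 0.4424 -0.1337  0.085 ]
```

View pics/topcrop.png

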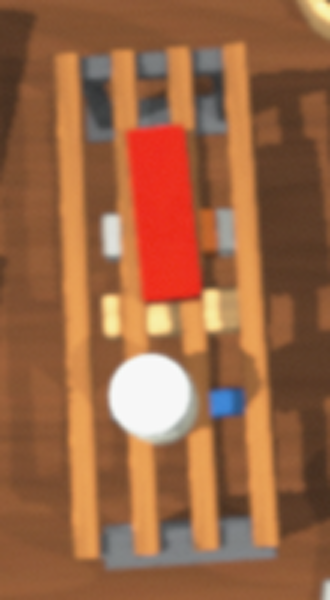

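View pics/scenecrop.png

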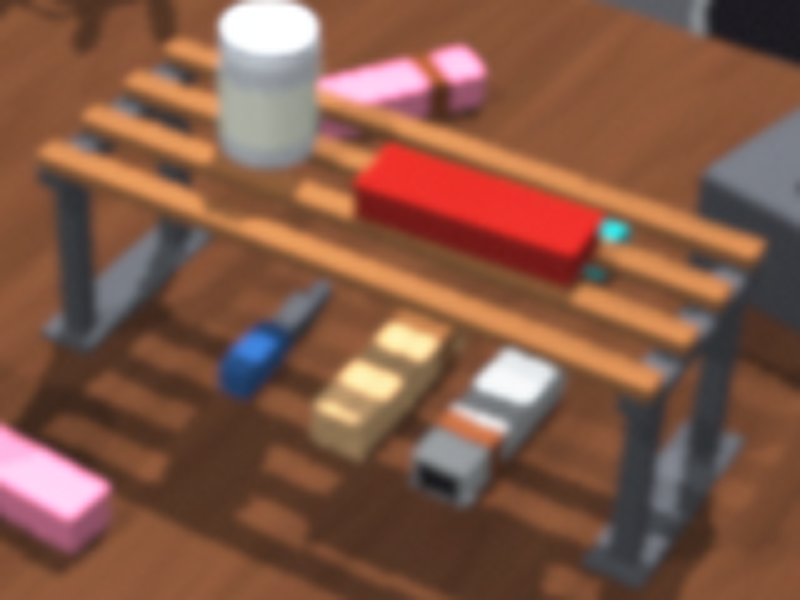

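Request:
step_arm:
  deltas:
    - {"travel":[0,0,-0.05],"spin":0}
    - {"travel":[0.05,0,-0.03],"spin":0}
    - {"travel":[0.05,0,0],"spin":0}
    - {"travel":[0.05,0,0],"spin":0}
    - {"travel":[0.05,0,0],"spin":0}
    - {"travel":[0.05,0,0],"spin":0}
    - {"travel":[0.05,0,0],"spin":0}

```text
time_s: 0.8
eef_pos: [0.3101, -0.7875, 0.2957]
eef_rot: [0.82, -0.572, 0.011, -0.018]
wrist_force: [-0.1, -1.6, -0.7]
finger_gap: 0.0929
```

```bash
cat > st.py <<'E'
from h import *
from workcell import bot
s=bot.observe()
m=R.from_quat(s["eef_rot"]).as_matrix()
print("t",round(s["time_s"],2),"q",np.round(s["qpos"],3).tolist(),"p",np.round(s["eef_pos"],4).tolist())
print("x",m[:,0].round(3),"y",m[:,1].round(3),"z",m[:,2].round(3),"lean",np.degrees(np.arccos(-m[2,2])).round(2))
print("F",np.round(s["wrist_force"],2),"T",np.round(s["wrist_torque"],2),"gap",round(s["finger_gap"],4))
E
python3 st.py
```

```text
t 0.8 q [1.129, 1.079, 0.435, 0.31, -0.433, 1.782, 0.033] p [0.3101, -0.7875, 0.2957]
x [ 0.345 -0.939 -0.003] y [-0.938 -0.344 -0.042] z [ 0.039  0.018 -0.999] lean 2.42
F [-0.09 -1.57 -0.74] T [-0.    0.1  -0.04] gap 0.0929
```

Request:
step_arm:
  deltas:
    - {"travel":[0.05,0,0],"spin":0}
    - {"travel":[0.05,0,0],"spin":0}
    - {"travel":[0.05,0,0],"spin":0}
    - {"travel":[0.05,0,0],"spin":0}

```text
time_s: 1.2
eef_pos: [0.302, -0.8226, 0.2686]
eef_rot: [0.803, -0.593, 0.05, -0.03]
wrist_force: [-0.5, -0.4, 1.0]
finger_gap: 0.0927
```

```bash
python3 st.py
```

```text
t 1.2 q [1.13, 1.197, 1.239, 0.263, -1.27, 1.814, 0.087] p [0.302, -0.8226, 0.2686]
x [ 0.292 -0.956  0.045] y [-0.95  -0.295 -0.106] z [ 0.115 -0.011 -0.993] lean 6.62
F [-0.45 -0.36  1.04] T [-0.01  0.11 -0.01] gap 0.0927
```

```bash
cat > kin.py <<'E'
from h import *
import itertools
def fkR(q,sg):
    r=R.identity()
    for a,ax,s in zip(q,"zyzyzyz",sg): r=r*R.from_euler(ax,s*a)
    return r
def cols(q,sg):
    r=R.identity(); out=[np.array([0,0,1.])]
    for i,(a,ax,s) in enumerate(zip(q,"zyzyzyz",sg)):
        r=r*R.from_euler(ax,s*a)
        if i in (1,3,5): out.append(r.as_matrix()[:,2])
    return np.array(out).T
E
python3 - <<'E'
from kin import *
D=[([1.1615,.6159,-.0126,1.4249,.0081,1.1033,-.0404],[.2425,-.6023,.2365],[.8287,-.5597,-.0011,-.0007]),
([1.129,1.079,.435,.31,-.433,1.782,.033],[.3101,-.7875,.2957],[.820,-.572,.011,-.018]),
([1.13,1.197,1.239,.263,-1.27,1.814,.087],[.302,-.8226,.2686],[.803,-.593,.050,-.030])]
res=[]
for sg in itertools.product((1,-1),repeat=7):
    if sg[1]<0: continue
    Rs=[fkR(q,sg) for q,_,_ in D]; Q=[R.from_quat(x[2]) for x in D]
    # unknown tool offset about z and base
    for off in (0,np.pi/2,-np.pi/2,np.pi):
        e=max((a*R.from_euler("z",off)).inv().__mul__(b).magnitude() for a,b in zip(Rs,Q))
        res.append((e,sg,off))
res.sort(key=lambda t:t[0]); 
for r in res[:5]: print(r)
sg=res[0][1]
A=np.vstack([cols(q,sg) for q,_,_ in D]); b=np.concatenate([p for _,p,_ in D])
x,rs,_,_=np.linalg.lstsq(A,b,rcond=None); print(x,(A@x-b).round(4))
E
```

```text
(0.0014713168012248257, (-1, 1, -1, 1, -1, 1, -1), 3.141592653589793)
(0.17380285983727523, (-1, 1, -1, 1, -1, 1, 1), 3.141592653589793)
(0.351458422120776, (-1, 1, 1, 1, 1, 1, 1), 3.141592653589793)
(0.5043190657112099, (-1, 1, 1, 1, 1, 1, -1), 3.141592653589793)
(0.7523103013743055, (1, 1, -1, 1, -1, 1, -1), -1.5707963267948966)
[0.0928012  0.54543941 0.37833476 0.13021995] [ 0.0213  0.006  -0.      0.0136  0.0025  0.0024 -0.0044  0.004  -0.0024]
```

```bash
cat > plan.py <<'E'
from h import *
import json
from workcell import bot
def plan(way,spins=None,maxstep=0.048,pos=None,rot=None):
    """way: world waypoints; spins: total spin per segment. prints rows, rounded"""
    s=bot.observe(); p=np.array(s["eef_pos"] if pos is None else pos); r=R.from_quat(s["eef_rot"] if rot is None else rot)
    rows=[]
    for i,w in enumerate(way):
        sp=(spins or [0]*len(way))[i]; w=np.array(w,float)
        n=max(1,int(np.ceil(max(np.linalg.norm(w-p)/maxstep,abs(sp)/.149))))
        a=p.copy()
        for k in range(n):
            tgt=a+(w-a)*(k+1)/n
            t=np.round(r.inv().apply(tgt-p),3); p=p+r.apply(t); r=r*R.from_euler("z",round(sp/n,3))
            rows.append({"travel":t.tolist(),"spin":round(sp/n,3)})
    print(len(rows)); 
    for i in range(0,len(rows),20): print(json.dumps(rows[i:i+20]))
    print("end",p.round(4),R.as_quat(r).round(3))
E
cat >> st.py <<'E'
open("log.txt","a").write(repr((list(map(float,s["qpos"])),list(map(float,s["eef_pos"])),list(map(float,s["eef_rot"]))))+"\n")
E
python3 st.py; python3 -c "
from plan import *
plan([[.45,-.5,.42],[.53,-.15,.5]],[-.6,-.6])
t=load('top0')
for z in (0,.1): print(onz(t,(60,384),z),onz(t,(90/1.5,375),z))"
```

```text
t 1.2 q [1.13, 1.197, 1.239, 0.263, -1.27, 1.814, 0.087] p [0.302, -0.8226, 0.2686]
x [ 0.292 -0.956  0.045] y [-0.95  -0.295 -0.106] z [ 0.115 -0.011 -0.993] lean 6.62
F [-0.45 -0.36  1.04] T [-0.01  0.11 -0.01] gap 0.0927
17
[{"travel": [-0.029, -0.028, -0.015], "spin": -0.067}, {"travel": [-0.026, -0.03, -0.015], "spin": -0.067}, {"travel": [-0.025, -0.031, -0.016], "spin": -0.067}, {"travel": [-0.023, -0.034, -0.015], "spin": -0.067}, {"travel": [-0.02, -0.034, -0.015], "spin": -0.067}, {"travel": [-0.018, -0.036, -0.015], "spin": -0.067}, {"travel": [-0.015, -0.037, -0.016], "spin": -0.067}, {"travel": [-0.013, -0.038, -0.015], "spin": -0.067}, {"travel": [-0.011, -0.039, -0.015], "spin": -0.067}, {"travel": [-0.018, -0.041, -0.009], "spin": -0.075}, {"travel": [-0.016, -0.042, -0.01], "spin": -0.075}, {"travel": [-0.012, -0.044, -0.009], "spin": -0.075}, {"travel": [-0.008, -0.044, -0.009], "spin": -0.075}, {"travel": [-0.006, -0.045, -0.009], "spin": -0.075}, {"travel": [-0.002, -0.044, -0.01], "spin": -0.075}, {"travel": [0.002, -0.045, -0.009], "spin": -0.075}, {"travel": [0.004, -0.045, -0.009], "spin": -0.075}]
end [ 0.5296 -0.15    0.4996] [ 0.998 -0.035  0.058  0.004]
[0.06994894 0.70666104 0.        ] [0.093103   0.70783129 0.        ]
[0.09228779 0.66401604 0.1       ] [0.11360219 0.6650933  0.1       ]
```

Request:
step_arm:
  deltas:
    - {"travel":[-0.029,-0.028,-0.015],"spin":-0.067}
    - {"travel":[-0.026,-0.03,-0.015],"spin":-0.067}
    - {"travel":[-0.025,-0.031,-0.016],"spin":-0.067}
    - {"travel":[-0.023,-0.034,-0.015],"spin":-0.067}
    - {"travel":[-0.02,-0.034,-0.015],"spin":-0.067}
    - {"travel":[-0.018,-0.036,-0.015],"spin":-0.067}
    - {"travel":[-0.015,-0.037,-0.016],"spin":-0.067}
    - {"travel":[-0.013,-0.038,-0.015],"spin":-0.067}
    - {"travel":[-0.011,-0.039,-0.015],"spin":-0.067}

```text
time_s: 2.1
eef_pos: [0.4525, -0.5046, 0.4187]
eef_rot: [0.942, -0.33, 0.056, -0.014]
wrist_force: [0.7, 0.4, -0.0]
finger_gap: 0.0927
```

```bash
python3 st.py;python3 -c "
from plan import *
plan([[.53,-.15,.5]],[-.6])"
```

```text
t 2.1 q [0.344, 0.767, 1.28, 1.09, -0.851, 1.695, 0.689] p [0.4525, -0.5046, 0.4187]
x [ 0.775 -0.624  0.096] y [-0.621 -0.781 -0.064] z [ 0.115 -0.01  -0.993] lean 6.63
F [ 0.73  0.4  -0.02] T [0.01 0.04 0.01] gap 0.0927
8
[{"travel": [-0.019, -0.041, -0.009], "spin": -0.075}, {"travel": [-0.016, -0.043, -0.01], "spin": -0.075}, {"travel": [-0.013, -0.044, -0.009], "spin": -0.075}, {"travel": [-0.01, -0.044, -0.01], "spin": -0.075}, {"travel": [-0.006, -0.045, -0.009], "spin": -0.075}, {"travel": [-0.002, -0.046, -0.01], "spin": -0.075}, {"travel": [0.0, -0.045, -0.009], "spin": -0.075}, {"travel": [0.004, -0.046, -0.009], "spin": -0.075}]
end [ 0.5297 -0.1495  0.4995] [ 0.998 -0.037  0.058  0.003]
```

Request:
step_arm:
  deltas:
    - {"travel":[-0.019,-0.041,-0.009],"spin":-0.075}
    - {"travel":[-0.016,-0.043,-0.01],"spin":-0.075}
    - {"travel":[-0.013,-0.044,-0.009],"spin":-0.075}
    - {"travel":[-0.01,-0.044,-0.01],"spin":-0.075}
    - {"travel":[-0.006,-0.045,-0.009],"spin":-0.075}
    - {"travel":[-0.002,-0.046,-0.01],"spin":-0.075}
    - {"travel":[0.0,-0.045,-0.009],"spin":-0.075}
    - {"travel":[0.004,-0.046,-0.009],"spin":-0.075}

```text
time_s: 2.9
eef_pos: [0.5299, -0.1494, 0.4993]
eef_rot: [0.998, -0.037, 0.058, 0.003]
wrist_force: [0.6, 0.1, -0.6]
finger_gap: 0.0931
```

```bash
python3 st.py;python3 -c "
from plan import *
plan([[.45,.25,.55]],[-.15])"
```

```text
t 2.9 q [-0.482, 0.462, 1.286, 1.299, -0.513, 1.597, 0.637] p [0.5299, -0.1494, 0.4993]
x [ 0.991 -0.074  0.115] y [-0.075 -0.997  0.002] z [ 0.115 -0.011 -0.993] lean 6.63
F [ 0.64  0.13 -0.58] T [-0.04  0.01 -0.02] gap 0.0931
9
[{"travel": [-0.011, -0.044, -0.007], "spin": -0.017}, {"travel": [-0.011, -0.043, -0.007], "spin": -0.017}, {"travel": [-0.01, -0.044, -0.007], "spin": -0.017}, {"travel": [-0.009, -0.044, -0.007], "spin": -0.017}, {"travel": [-0.009, -0.045, -0.007], "spin": -0.017}, {"travel": [-0.007, -0.044, -0.008], "spin": -0.017}, {"travel": [-0.007, -0.045, -0.007], "spin": -0.017}, {"travel": [-0.006, -0.044, -0.007], "spin": -0.017}, {"travel": [-0.006, -0.045, -0.007], "spin": -0.017}]
end [0.4498 0.2501 0.5502] [0.998 0.039 0.057 0.008]
```

```bash
cat > fit.py <<'E'
from kin import *
SG=(-1,1,-1,1,-1,1,-1)
D=[eval(l) for l in open("log.txt")]+[([1.1615,.6159,-.0126,1.4249,.0081,1.1033,-.0404],[.2425,-.6023,.2365],[.8287,-.5597,-.0011,-.0007]),
([1.129,1.079,.435,.31,-.433,1.782,.033],[.3101,-.7875,.2957],[.820,-.572,.011,-.018])]
def frames(q):
    r=R.identity(); o=[]
    for a,ax,s in zip(q,"zyzyzyz",SG):
        r=r*R.from_euler(ax,s*a); o.append(r.as_matrix())
    return o
def row(q):
    F=frames(q)
    c=[np.array([0,0,1.])]
    for i,axs in ((0,(1,)),(1,(1,2)),(2,(1,)),(3,(1,2)),(4,(1,)),(5,(1,2))): 
        for k in axs: c.append(F[i][:,k])
    return np.array(c).T
if __name__=="__main__":
    A=np.vstack([row(d[0]) for d in D]); b=np.concatenate([d[1] for d in D])
    for lam in (1e-3,):
        # ridge toward z-only
        n=A.shape[1]; x=np.linalg.solve(A.T@A+lam**2*np.eye(n),A.T@b)
        print(len(D),x.round(4),"res",np.abs(A@x-b).max().round(5))
    np.save("kinx.npy",x)
E
python3 fit.py
```

```text
5 [ 2.538e-01 -6.300e-03 -6.300e-03  5.505e-01 -4.800e-03 -4.800e-03
  3.720e-01  1.000e-04  1.000e-04  2.982e-01] res 0.00025
```

```bash
cat > sim.py <<'E'
from fit import *
X=np.load("kinx.npy")
LO=np.array([-3.12,-.3,-1.34,.26,-1.36,.01,-2.84]);HI=np.array([3.12,2.06,1.32,2.42,4.5,1.98,2.84])
def fk(q): return row(q)@X, fkR(q,SG)*R.from_euler("z",np.pi)
def jac(q):
    p0,r0=fk(q);J=np.zeros((6,7));e=1e-6
    for i in range(7):
        d=np.array(q,float);d[i]+=e;p,r=fk(d)
        J[:3,i]=(p-p0)/e;J[3:,i]=(r*r0.inv()).as_rotvec()/e
    return J
def solve(q,p,r,it=40,lam=1e-2,w=1.0):
    q=np.array(q,float)
    for _ in range(it):
        pc,rc=fk(q); e=np.r_[p-pc,w*(r*rc.inv()).as_rotvec()]
        if np.linalg.norm(e)<1e-5: break
        J=jac(q);J[3:]*=w
        q=np.clip(q+J.T@np.linalg.solve(J@J.T+lam**2*np.eye(6),e),LO,HI)
    return q
def run(q,rows,**k):
    tr=[]
    for t,s in rows:
        p,r=fk(q); q=solve(q,p+r.apply(t),r*R.from_euler("z",s),**k); tr.append(q)
    return q,tr
E
python3 - <<'E'
from sim import *
a=[([-.029,-.028,-.015],-.067),([-.026,-.03,-.015],-.067),([-.025,-.031,-.016],-.067),([-.023,-.034,-.015],-.067),([-.02,-.034,-.015],-.067),([-.018,-.036,-.015],-.067),([-.015,-.037,-.016],-.067),([-.013,-.038,-.015],-.067),([-.011,-.039,-.015],-.067)]
q,_=run([1.13,1.197,1.239,.263,-1.27,1.814,.087],a); print(q.round(3),"real [0.344, 0.767, 1.28, 1.09, -0.851, 1.695, 0.689]")
up=[([0,0,-.05],0),([.05,0,-.03],0)]+[([.05,0,0],0)]*5
q0=[1.1615,.6159,-.0126,1.4249,.0081,1.1033,-.0404]
for lam in (1e-2,5e-2,.1):
    for it in (1,5,20,40):
        q,_=run(q0,up,lam=lam,it=it); p,r=fk(q); print(lam,it,q.round(3),p.round(3))
print("real [1.129, 1.079, 0.435, 0.31, -0.433, 1.782, 0.033]")
E
```

```text
[ 0.325  0.772  1.32   1.107 -0.867  1.705  0.712] real [0.344, 0.767, 1.28, 1.09, -0.851, 1.695, 0.689]
0.01 1 [ 1.165  1.499  0.027  0.26  -0.027  1.98  -0.022] [ 0.273 -0.696 -0.022]
0.01 5 [ 1.196  1.736  0.093  0.26  -0.117  1.98  -0.075] [ 0.223 -0.623 -0.19 ]
0.01 20 [ 1.169  1.315  0.257  0.26  -0.266  1.98  -0.078] [ 0.276 -0.737  0.123]
0.01 40 [ 1.187  1.35   0.343  0.26  -0.369  1.98  -0.129] [ 0.263 -0.738  0.098]
0.05 1 [ 1.162  1.249  0.017  0.26  -0.015  1.98  -0.021] [ 0.293 -0.736  0.171]
0.05 5 [ 1.17   1.398  0.066  0.26  -0.071  1.98  -0.036] [ 0.278 -0.719  0.055]
0.05 20 [ 1.185  1.399  0.195  0.26  -0.214  1.98  -0.069] [ 0.265 -0.725  0.056]
0.05 40 [ 1.202  1.399  0.296  0.26  -0.33   1.98  -0.103] [ 0.252 -0.732  0.059]
0.1 1 [ 1.16   1.058  0.008  0.375 -0.005  1.683 -0.023] [ 0.32  -0.794  0.277]
0.1 5 [ 1.163  1.241  0.033  0.26  -0.033  1.98  -0.025] [ 0.292 -0.737  0.177]
0.1 20 [ 1.163  1.253  0.105  0.26  -0.105  1.98  -0.027] [ 0.288 -0.738  0.169]
0.1 40 [ 1.163  1.254  0.195  0.26  -0.196  1.98  -0.028] [ 0.284 -0.74   0.17 ]
real [1.129, 1.079, 0.435, 0.31, -0.433, 1.782, 0.033]
```

Run:
```python
from sim import *
from plan import *
import io,contextlib
f=io.StringIO()
with contextlib.redirect_stdout(f): plan([[.45,.2,.58],[.25,.43,.62],[-.1,.52,.65]],[-.1,0,0])
o=f.getvalue();print(o)
rows=sum([json.loads(l) for l in o.splitlines() if l.startswith("[")],[])
q=bot.observe()["qpos"]
q2,tr=run(q,[(x["travel"],x["spin"]) for x in rows])
for t in tr[::3]+[q2]: print(t.round(2),fk(t)[0].round(3))
```

```text
23
[{"travel": [-0.012, -0.043, -0.012], "spin": -0.013}, {"travel": [-0.011, -0.043, -0.011], "spin": -0.013}, {"travel": [-0.011, -0.043, -0.012], "spin": -0.013}, {"travel": [-0.01, -0.043, -0.012], "spin": -0.013}, {"travel": [-0.01, -0.043, -0.011], "spin": -0.013}, {"travel": [-0.009, -0.044, -0.012], "spin": -0.013}, {"travel": [-0.009, -0.043, -0.011], "spin": -0.013}, {"travel": [-0.008, -0.044, -0.012], "spin": -0.013}, {"travel": [-0.027, -0.034, -0.009], "spin": 0.0}, {"travel": [-0.026, -0.033, -0.01], "spin": 0.0}, {"travel": [-0.027, -0.034, -0.009], "spin": 0.0}, {"travel": [-0.027, -0.033, -0.009], "spin": 0.0}, {"travel": [-0.027, -0.034, -0.01], "spin": 0.0}, {"travel": [-0.026, -0.034, -0.009], "spin": 0.0}, {"travel": [-0.027, -0.033, -0.009], "spin": 0.0}, {"travel": [-0.043, -0.012, -0.009], "spin": 0.0}, {"travel": [-0.042, -0.013, -0.009], "spin": 0.0}, {"travel": [-0.043, -0.012, -0.009], "spin": 0.0}, {"travel": [-0.043, -0.013, -0.009], "spin": 0.0}, {"travel": [-0.042, -0.012, -0.008], "spin": 0.0}]
[{"travel": [-0.043, -0.013, -0.009], "spin": 0.0}, {"travel": [-0.043, -0.012, -0.009], "spin": 0.0}, {"travel": [-0.042, -0.013, -0.009], "spin": 0.0}]
end [-0.0996  0.5203  0.6499] [0.998 0.015 0.057 0.006]

[-0.62  0.42  1.32  1.32 -0.47  1.6   0.56] [ 0.52  -0.105  0.51 ]
[-0.99  0.32  1.32  1.33 -0.33  1.61  0.25] [0.49  0.025 0.54 ]
[-1.26  0.32  1.32  1.25 -0.3   1.69 -0.01] [0.46  0.156 0.569]
[-1.54  0.31  1.32  1.19 -0.26  1.76 -0.28] [0.393 0.266 0.592]
[-1.76  0.34  1.32  1.11 -0.28  1.84 -0.53] [0.307 0.364 0.609]
[-1.93  0.4   1.32  1.   -0.33  1.93 -0.75] [0.206 0.441 0.624]
[-2.17  0.4   1.27  0.94 -0.31  1.98 -1.04] [0.076 0.478 0.635]
[-2.21  0.43  0.99  0.77 -0.26  1.98 -1.38] [-0.048  0.538  0.648]
[-2.19  0.46  0.87  0.66 -0.25  1.98 -1.49] [-0.091  0.565  0.654]
```

Request:
step_arm:
  deltas:
    - {"travel":[-0.012,-0.043,-0.012],"spin":-0.013}
    - {"travel":[-0.011,-0.043,-0.011],"spin":-0.013}
    - {"travel":[-0.011,-0.043,-0.012],"spin":-0.013}
    - {"travel":[-0.01,-0.043,-0.012],"spin":-0.013}
    - {"travel":[-0.01,-0.043,-0.011],"spin":-0.013}
    - {"travel":[-0.009,-0.044,-0.012],"spin":-0.013}
    - {"travel":[-0.009,-0.043,-0.011],"spin":-0.013}
    - {"travel":[-0.008,-0.044,-0.012],"spin":-0.013}
    - {"travel":[-0.027,-0.034,-0.009],"spin":0.0}
    - {"travel":[-0.026,-0.033,-0.01],"spin":0.0}
    - {"travel":[-0.027,-0.034,-0.009],"spin":0.0}
    - {"travel":[-0.027,-0.033,-0.009],"spin":0.0}
    - {"travel":[-0.027,-0.034,-0.01],"spin":0.0}
    - {"travel":[-0.026,-0.034,-0.009],"spin":0.0}
    - {"travel":[-0.027,-0.033,-0.009],"spin":0.0}
    - {"travel":[-0.043,-0.012,-0.009],"spin":0.0}
    - {"travel":[-0.042,-0.013,-0.009],"spin":0.0}
    - {"travel":[-0.043,-0.012,-0.009],"spin":0.0}

```text
time_s: 4.7
eef_pos: [0.119, 0.4629, 0.6305]
eef_rot: [0.998, 0.013, 0.058, 0.007]
wrist_force: [-0.1, 0.3, -0.6]
finger_gap: 0.093
```

```bash
python3 st.py
```

```text
t 4.7 q [-2.1, 0.376, 1.25, 0.979, -0.28, 1.958, -0.974] p [0.119, 0.4629, 0.6305]
x [0.993 0.027 0.115] y [ 0.025 -1.     0.016] z [ 0.115 -0.013 -0.993] lean 6.64
F [-0.06  0.33 -0.57] T [0.02 0.02 0.02] gap 0.093
```

Request:
step_arm:
  deltas:
    - {"travel":[-0.025,-0.035,-0.03]}
    - {"travel":[-0.025,-0.035,-0.03]}
    - {"travel":[-0.02,-0.035,-0.03]}
    - {"travel":[-0.015,-0.035,-0.03]}
    - {"travel":[-0.01,-0.035,-0.03]}
    - {"travel":[-0.01,-0.035,-0.03]}

```text
validation failed for argument at $.de...
```

```bash
python3 st.py
```

```text
t 4.7 q [-2.1, 0.376, 1.25, 0.979, -0.28, 1.958, -0.974] p [0.119, 0.4629, 0.6305]
x [0.993 0.027 0.115] y [ 0.025 -1.     0.016] z [ 0.115 -0.013 -0.993] lean 6.64
F [-0.06  0.33 -0.57] T [0.02 0.02 0.02] gap 0.093
```

Request:
step_arm:
  deltas:
    - {"travel":[-0.025,-0.035,-0.03],"spin":0}
    - {"travel":[-0.025,-0.035,-0.03],"spin":0}
    - {"travel":[-0.02,-0.035,-0.03],"spin":0}
    - {"travel":[-0.015,-0.035,-0.03],"spin":0}
    - {"travel":[-0.01,-0.035,-0.03],"spin":0}
    - {"travel":[-0.01,-0.035,-0.03],"spin":0}

```text
time_s: 5.3
eef_pos: [0.0409, 0.5781, 0.6368]
eef_rot: [0.997, 0.019, 0.07, -0.035]
wrist_force: [-0.0, -0.5, -0.6]
finger_gap: 0.093
```

```bash
python3 st.py
```

```text
t 5.3 q [-1.78, 0.441, 0.427, 0.657, -0.059, 1.982, -1.386] p [0.0409, 0.5781, 0.6368]
x [0.99  0.034 0.14 ] y [ 0.043 -0.997 -0.066] z [ 0.138  0.072 -0.988] lean 8.93
F [-0.05 -0.47 -0.58] T [-0.1   0.02 -0.05] gap 0.093
```

Request:
step_arm:
  deltas:
    - {"travel":[-0.02,-0.035,-0.03],"spin":0}
    - {"travel":[-0.02,-0.035,-0.03],"spin":0}
    - {"travel":[-0.02,-0.035,-0.03],"spin":0}
    - {"travel":[-0.02,-0.035,-0.03],"spin":0}
    - {"travel":[-0.02,-0.035,-0.03],"spin":0}
    - {"travel":[-0.02,-0.035,-0.03],"spin":0}
    - {"travel":[-0.02,-0.035,-0.03],"spin":0}
    - {"travel":[-0.02,-0.035,-0.03],"spin":0}

```text
time_s: 6.1
eef_pos: [-0.1325, 0.6691, 0.6679]
eef_rot: [0.984, 0.029, 0.072, -0.161]
wrist_force: [0.7, 0.1, -1.2]
finger_gap: 0.093
```

```bash
python3 st.py
```

```text
t 6.1 q [-1.974, 0.621, 0.494, 0.262, -0.148, 1.982, -1.632] p [-0.1325, 0.6691, 0.6679]
x [0.988 0.033 0.15 ] y [ 0.079 -0.946 -0.313] z [ 0.132  0.321 -0.938] lean 20.3
F [ 0.69  0.08 -1.17] T [-0.3   0.07 -0.01] gap 0.093
```

Request:
step_arm:
  deltas:
    - {"travel":[-0.045,-0.03,-0.03],"spin":0}
    - {"travel":[-0.045,-0.03,-0.03],"spin":0}
    - {"travel":[-0.045,-0.03,-0.03],"spin":0}
    - {"travel":[-0.03,-0.035,-0.03],"spin":0}
    - {"travel":[-0.03,-0.035,-0.03],"spin":0}
    - {"travel":[-0.03,-0.035,-0.03],"spin":0}

```text
time_s: 6.7
eef_pos: [-0.2717, 0.6295, 0.6863]
eef_rot: [0.975, 0.034, 0.058, -0.21]
wrist_force: [1.2, 1.2, 0.2]
finger_gap: 0.0931
```

```bash
python3 st.py
```

```text
t 6.7 q [-2.294, 0.673, 1.318, 0.263, -0.778, 1.982, -1.704] p [-0.2717, 0.6295, 0.6863]
x [0.991 0.042 0.128] y [ 0.091 -0.91  -0.405] z [ 0.1    0.413 -0.905] lean 25.16
F [1.22 1.22 0.17] T [-0.45 -0.02 -0.03] gap 0.0931
```

Request:
step_arm:
  deltas:
    - {"travel":[-0.02,-0.045,-0.01],"spin":0}
    - {"travel":[-0.02,-0.045,-0.01],"spin":0}
    - {"travel":[-0.02,-0.045,-0.01],"spin":0}
    - {"travel":[-0.02,-0.045,-0.01],"spin":0}
    - {"travel":[-0.02,-0.045,-0.01],"spin":0}
    - {"travel":[-0.02,-0.045,-0.01],"spin":0}

```text
time_s: 7.3
eef_pos: [-0.3067, 0.621, 0.6762]
eef_rot: [0.977, 0.035, 0.045, -0.205]
wrist_force: [0.9, -0.6, -0.4]
finger_gap: 0.0927
```

```bash
python3 st.py
```

```text
t 7.3 q [-2.335, 0.687, 1.318, 0.263, -0.799, 1.982, -1.756] p [-0.3067, 0.621, 0.6762]
x [0.993 0.051 0.103] y [ 0.088 -0.913 -0.398] z [ 0.074  0.404 -0.912] lean 24.26
F [ 0.87 -0.57 -0.38] T [-0.44 -0.01 -0.06] gap 0.0927
```

Request:
step_arm:
  deltas:
    - {"travel":[-0.01,-0.03,-0.045],"spin":0}
    - {"travel":[-0.01,-0.03,-0.045],"spin":0}
    - {"travel":[-0.01,-0.03,-0.045],"spin":0}
    - {"travel":[-0.01,-0.03,-0.045],"spin":0}
    - {"travel":[-0.01,-0.03,-0.045],"spin":0}
    - {"travel":[-0.01,-0.03,-0.045],"spin":0}

```text
time_s: 7.9
eef_pos: [-0.3044, 0.5328, 0.7795]
eef_rot: [0.96, 0.044, 0.019, -0.276]
wrist_force: [-0.8, -0.4, 0.2]
finger_gap: 0.0932
```

```bash
python3 st.py
```

```text
t 7.9 q [-2.486, 0.529, 1.319, 0.263, -0.671, 1.982, -1.778] p [-0.3044, 0.5328, 0.7795]
x [0.995 0.074 0.06 ] y [ 0.094 -0.844 -0.528] z [ 0.012  0.531 -0.847] lean 32.11
F [-0.77 -0.41  0.18] T [-0.55 -0.01 -0.02] gap 0.0932
```

Request:
step_arm:
  deltas:
    - {"travel":[-0.01,-0.025,-0.045],"spin":0}
    - {"travel":[-0.01,-0.025,-0.045],"spin":0}
    - {"travel":[-0.01,-0.025,-0.045],"spin":0}
    - {"travel":[-0.01,-0.025,-0.045],"spin":0}
    - {"travel":[-0.01,-0.025,-0.045],"spin":0}
    - {"travel":[-0.01,-0.025,-0.045],"spin":0}

```text
time_s: 8.5
eef_pos: [-0.2986, 0.4227, 0.8684]
eef_rot: [0.937, 0.052, -0.008, -0.346]
wrist_force: [0.1, -0.2, -0.2]
finger_gap: 0.093
```

```bash
python3 st.py
```

```text
t 8.5 q [-2.765, 0.376, 1.319, 0.263, -0.428, 1.982, -1.828] p [-0.2986, 0.4227, 0.8684]
x [0.995 0.102 0.022] y [ 0.091 -0.755 -0.649] z [-0.05   0.648 -0.76 ] lean 40.51
F [ 0.07 -0.19 -0.24] T [-0.67 -0.14  0.03] gap 0.093
```

Run:
```python
from h import *
t=load("top0");s=load("scene0")
S=lambda u,v:(210+u/5,130+v/5)
T=lambda u,v:(160+u/3,90+v/3)
for n,uv,z in [("wood nl bot",S(312,440),0),("wood nr bot",S(365,461),0),("wood nl top",S(316,402),.032),("wood nr top",S(368,428),.032),
 ("tube nl bot",S(413,488),0),("tube nr bot",S(466,507),0),("tube nl top",S(416,446),.03),("tube nr top",S(473,468),.03),
 ("drift nl top",S(225,358),.024)]:
    print(n,onz(s,uv,z).round(4))
for n,uv,z in [("wood far L",T(102,315),.032),("wood rightpiece top",T(222,290),.032),("wood rp bot",T(224,332),.032),("wood lp top",T(110,296),.032),("wood lp bot",T(112,336),.032),("wood nearR",T(243,312),.032),
 ("tube lp top",T(111,214),.03),("tube lp bot",T(111,257),.03),("tube rp top",T(222,209),.03),("tube rp bot",T(222,252),.03),("tubefarL",T(101,236),.03),("blue",T(228,402),.024)]:
    print(n,onz(t,uv,z).round(4))
# slat lines via top: slat edges
for n,uv in [("sl1 topmid",T(68,55)),("sl1 botmid",T(88,555)),("sl4 topmid",T(234,44)),("sl4 botmid",T(265,545)),("sl4 right edge top",T(246,44)),("right edge bot",T(278,543)),("left edge top",T(55,56)),("left edge bot",T(76,557))]:
    print(n,onz(t,uv,.162).round(4))
```

```text
wood nl bot [0.5648 0.1961 0.    ]
wood nr bot [0.6047 0.1989 0.    ]
wood nl top [0.5655 0.1988 0.032 ]
wood nr top [0.6071 0.1967 0.032 ]
tube nl bot [0.6441 0.1949 0.    ]
tube nr bot [0.6814 0.1992 0.    ]
tube nl top [0.6406 0.2016 0.03  ]
tube nr top [0.6813 0.2046 0.03  ]
drift nl top [0.4853 0.209  0.024 ]
wood far L [0.5753 0.3367 0.032 ]
wood rightpiece top [0.5963 0.2221 0.032 ]
wood rp bot [0.5556 0.221  0.032 ]
wood lp top [0.5935 0.329  0.032 ]
wood lp bot [0.5548 0.3273 0.032 ]
wood nearR [0.5744 0.2026 0.032 ]
tube lp top [0.6746 0.3279 0.03  ]
tube lp bot [0.632  0.3281 0.03  ]
tube rp top [0.6765 0.2206 0.03  ]
tube rp bot [0.6339 0.2215 0.03  ]
tubefarL [0.653  0.3376 0.03  ]
blue [0.4898 0.2189 0.024 ]
sl1 topmid [0.7854 0.3481 0.162 ]
sl1 botmid [0.3511 0.3313 0.162 ]
sl4 topmid [0.7915 0.2016 0.162 ]
sl4 botmid [0.3551 0.1854 0.162 ]
sl4 right edge top [0.7912 0.191  0.162 ]
right edge bot [0.3564 0.1747 0.162 ]
left edge top [0.7848 0.3596 0.162 ]
left edge bot [0.3498 0.3411 0.162 ]
```

```bash
cat > go.py <<'E'
from sim import *
from plan import *
import io,contextlib
def go(way,spins=None,show=4,**k):
    f=io.StringIO()
    with contextlib.redirect_stdout(f): plan(way,spins,**k)
    o=f.getvalue();print(o)
    rows=sum([json.loads(l) for l in o.splitlines() if l.startswith("[")],[])
    q=np.array(bot.observe()["qpos"])
    q2,tr=run(q,[(x["travel"],x["spin"]) for x in rows])
    for i,t in enumerate(tr):
        if i%show==show-1 or i==len(tr)-1:
            F=frames(t); c=row(t)*X; w=c[:,:7].sum(1); e=c[:,:4].sum(1)
            print(i+1,t.round(2),"tcp",fk(t)[0].round(3),"elbow",e.round(2),"wrist",w.round(2),"z",fk(t)[1].as_matrix()[:,2].round(3))
E
python3 fit.py; python3 -c "
from go import *
go([[0.2,.35,.75],[.58,-.02,.45],[.66,.06,.15]],[0.034,0,0])"
```

```text
13 [ 2.554e-01 -6.100e-03 -6.100e-03  5.503e-01 -4.700e-03 -4.700e-03
  3.722e-01 -2.000e-04 -2.000e-04  2.995e-01] res 0.00043
31
[{"travel": [0.044, 0.016, 0.002], "spin": 0.003}, {"travel": [0.044, 0.016, 0.001], "spin": 0.003}, {"travel": [0.045, 0.016, 0.002], "spin": 0.003}, {"travel": [0.044, 0.016, 0.002], "spin": 0.003}, {"travel": [0.044, 0.015, 0.001], "spin": 0.003}, {"travel": [0.045, 0.016, 0.002], "spin": 0.003}, {"travel": [0.044, 0.015, 0.002], "spin": 0.003}, {"travel": [0.045, 0.015, 0.001], "spin": 0.003}, {"travel": [0.044, 0.015, 0.002], "spin": 0.003}, {"travel": [0.045, 0.015, 0.001], "spin": 0.003}, {"travel": [0.045, 0.015, 0.002], "spin": 0.003}, {"travel": [0.027, 0.038, -0.002], "spin": 0.0}, {"travel": [0.027, 0.039, -0.003], "spin": 0.0}, {"travel": [0.027, 0.038, -0.002], "spin": 0.0}, {"travel": [0.027, 0.038, -0.002], "spin": 0.0}, {"travel": [0.027, 0.038, -0.003], "spin": 0.0}, {"travel": [0.026, 0.039, -0.002], "spin": 0.0}, {"travel": [0.027, 0.038, -0.002], "spin": 0.0}, {"travel": [0.027, 0.038, -0.003], "spin": 0.0}, {"travel": [0.027, 0.039, 
[... 1062 characters left out ...]
  1.45 -0.19  1.43 -0.65] tcp [0.309 0.241 0.647] elbow [ 0.03 -0.16  0.78] wrist [0.3  0.07 0.89] z [ 0.025  0.582 -0.813]
20 [-1.94 -0.3   1.32  1.46 -0.14  1.44 -0.33] tcp [0.389 0.196 0.587] elbow [ 0.07 -0.15  0.78] wrist [0.38 0.05 0.85] z [ 0.02   0.506 -0.862]
24 [-2.39 -0.3   1.32  1.33  0.23  1.51 -0.35] tcp [0.373 0.291 0.613] elbow [ 0.13 -0.1   0.78] wrist [0.33 0.19 0.89] z [ 0.136  0.345 -0.929]
28 [-2.78 -0.3   1.32  1.55  0.54  1.26 -0.48] tcp [0.298 0.429 0.549] elbow [ 0.16 -0.05  0.78] wrist [0.21 0.32 0.81] z [ 0.285  0.362 -0.887]
31 [-3.12 -0.3   1.32  1.62  0.82  1.17 -0.58] tcp [0.193 0.525 0.555] elbow [0.16 0.01 0.78] wrist [0.09 0.37 0.79] z [ 0.356  0.509 -0.784]
```

```bash
python3 -c "
from h import *
s=load('scene0'); print((proj(s,[[.08,.69,z] for z in (0,.1,.2,.25,.3)])*1.5).round())
from go import *
go([[-.2,.58,.6],[.2,.58,.5],[.5,.35,.45],[.64,.06,.35],[.66,.06,.12]],[.034,0,0,0,0],show=5)"
```

```text
[[364. 172.]
 [363. 141.]
 [362. 108.]
 [362.  91.]
 [361.  73.]]
37
[{"travel": [0.015, 0.009, 0.043], "spin": 0.005}, {"travel": [0.016, 0.009, 0.043], "spin": 0.005}, {"travel": [0.016, 0.009, 0.043], "spin": 0.005}, {"travel": [0.015, 0.009, 0.043], "spin": 0.005}, {"travel": [0.016, 0.009, 0.043], "spin": 0.005}, {"travel": [0.016, 0.009, 0.043], "spin": 0.005}, {"travel": [0.015, 0.009, 0.043], "spin": 0.005}, {"travel": [0.044, 0.01, 0.006], "spin": 0.0}, {"travel": [0.045, 0.009, 0.006], "spin": 0.0}, {"travel": [0.044, 0.01, 0.007], "spin": 0.0}, {"travel": [0.044, 0.01, 0.006], "spin": 0.0}, {"travel": [0.045, 0.01, 0.006], "spin": 0.0}, {"travel": [0.044, 0.009, 0.006], "spin": 0.0}, {"travel": [0.045, 0.01, 0.007], "spin": 0.0}, {"travel": [0.044, 0.01, 0.006], "spin": 0.0}, {"travel": [0.044, 0.009, 0.006], "spin": 0.0}, {"travel": [0.035, 0.028, -0.016], "spin": 0.0}, {"travel": [0.036, 0.028, -0.015], "spin": 0.0}, {"travel": [0.035, 0.028, -0.016], "spin": 0.0}, {"travel": [0.035, 0.028, -0.016], "spin": 0.0}]
[{"travel": [0.035, 0.028, -0.016], "spin": 0.0}, {"travel
[... 1289 characters left out ...]
.09  1.67 -0.98  1.21 -0.07] tcp [0.351 0.464 0.475] elbow [0.02 0.15 0.78] wrist [0.37 0.27 0.7 ] z [-0.048  0.648 -0.76 ]
25 [-0.87  0.49  1.01  1.53 -1.1   1.56  0.32] tcp [0.519 0.312 0.438] elbow [0.18 0.19 0.74] wrist [0.53 0.12 0.67] z [-0.048  0.648 -0.76 ]
30 [-0.43  0.66  0.94  1.43 -1.11  1.75  0.63] tcp [0.605 0.13  0.375] elbow [0.31 0.13 0.69] wrist [ 0.62 -0.06  0.6 ] z [-0.048  0.648 -0.76 ]
35 [-0.25  0.9   0.86  1.45 -1.19  1.66  0.9 ] tcp [0.652 0.058 0.212] elbow [0.42 0.1  0.6 ] wrist [ 0.67 -0.14  0.44] z [-0.048  0.648 -0.76 ]
37 [-0.23  1.02  0.81  1.49 -1.26  1.58  1.  ] tcp [0.66  0.057 0.12 ] elbow [0.46 0.1  0.54] wrist [ 0.67 -0.14  0.35] z [-0.048  0.648 -0.76 ]
```

Request:
step_arm:
  deltas:
    - {"travel":[0.015,0.009,0.043],"spin":0.005}
    - {"travel":[0.016,0.009,0.043],"spin":0.005}
    - {"travel":[0.016,0.009,0.043],"spin":0.005}
    - {"travel":[0.015,0.009,0.043],"spin":0.005}
    - {"travel":[0.016,0.009,0.043],"spin":0.005}
    - {"travel":[0.016,0.009,0.043],"spin":0.005}
    - {"travel":[0.015,0.009,0.043],"spin":0.005}
    - {"travel":[0.044,0.01,0.006],"spin":0.0}
    - {"travel":[0.045,0.009,0.006],"spin":0.0}
    - {"travel":[0.044,0.01,0.007],"spin":0.0}
    - {"travel":[0.044,0.01,0.006],"spin":0.0}
    - {"travel":[0.045,0.01,0.006],"spin":0.0}
    - {"travel":[0.044,0.009,0.006],"spin":0.0}
    - {"travel":[0.045,0.01,0.007],"spin":0.0}
    - {"travel":[0.044,0.01,0.006],"spin":0.0}
    - {"travel":[0.044,0.009,0.006],"spin":0.0}
    - {"travel":[0.035,0.028,-0.016],"spin":0.0}
    - {"travel":[0.036,0.028,-0.015],"spin":0.0}
    - {"travel":[0.035,0.028,-0.016],"spin":0.0}
    - {"travel":[0.035,0.028,-0.016],"spin":0.0}

```text
time_s: 10.5
eef_pos: [0.3002, 0.4449, 0.4988]
eef_rot: [0.939, 0.028, -0.022, -0.341]
wrist_force: [0.3, 0.7, 0.0]
finger_gap: 0.0925
```

```bash
python3 st.py; python3 fit.py; python3 -c "
from go import *
go([[.5,.35,.45],[.64,.06,.35],[.66,.06,.12]],show=5)"
```

```text
t 10.5 q [-1.784, 0.153, 1.253, 1.72, -0.846, 1.159, -0.228] p [0.3002, 0.4449, 0.4988]
x [ 0.997  0.068 -0.022] y [ 0.039 -0.766 -0.642] z [-0.061  0.639 -0.767] lean 39.96
F [0.33 0.71 0.05] T [-0.56 -0.17  0.01] gap 0.0925
14 [ 2.555e-01 -6.100e-03 -6.100e-03  5.503e-01 -4.700e-03 -4.700e-03
  3.722e-01 -2.000e-04 -2.000e-04  2.995e-01] res 0.00043
18
[{"travel": [0.039, 0.022, -0.007], "spin": 0.0}, {"travel": [0.039, 0.023, -0.007], "spin": 0.0}, {"travel": [0.038, 0.022, -0.007], "spin": 0.0}, {"travel": [0.039, 0.022, -0.007], "spin": 0.0}, {"travel": [0.039, 0.023, -0.007], "spin": 0.0}, {"travel": [0.015, 0.036, -0.015], "spin": 0.0}, {"travel": [0.015, 0.037, -0.014], "spin": 0.0}, {"travel": [0.016, 0.036, -0.015], "spin": 0.0}, {"travel": [0.015, 0.037, -0.015], "spin": 0.0}, {"travel": [0.015, 0.036, -0.015], "spin": 0.0}, {"travel": [0.015, 0.037, -0.014], "spin": 0.0}, {"travel": [0.016, 0.036, -0.015], "spin": 0.0}, {"travel": [0.015, 0.036, -0.015], "spin": 0.0}, {"travel": [0.005, 0.03, 0.035], "spin": 0.0}, {"travel": [0.005, 0.03, 0.035], "spin": 0.0}, {"travel": [0.005, 0.029, 0.035], "spin": 0.0}, {"travel": [0.005, 0.03, 0.035], "spin": 0.0}, {"travel": [0.005, 0.03, 0.035], "spin": 0.0}]
end [0.6603 0.0595 0.1202] [ 0.939  0.028 -0.022 -0.341]

5 [-0.99  0.5   1.08  1.51 -1.12  1.57  0.24] tcp [0.5  0.35 0.45] elbow [0.15 0.21 0.74] wrist [0.52 0.16 0.68] z [-0.061  0.639 -0.767]
10 [-0.54  0.64  1.01  1.45 -1.12  1.75  0.57] tcp [0.587 0.168 0.388] elbow [0.29 0.16 0.7 ] wrist [ 0.61 -0.02  0.62] z [-0.061  0.639 -0.767]
15 [-0.28  0.87  0.92  1.41 -1.17  1.74  0.82] tcp [0.648 0.06  0.258] elbow [0.41 0.1  0.61] wrist [ 0.67 -0.13  0.49] z [-0.061  0.639 -0.767]
18 [-0.25  1.04  0.86  1.48 -1.27  1.61  0.98] tcp [0.66 0.06 0.12] elbow [0.46 0.11 0.54] wrist [ 0.68 -0.13  0.35] z [-0.061  0.639 -0.767]
```

Request:
step_arm:
  deltas:
    - {"travel":[0.039,0.022,-0.007],"spin":0.0}
    - {"travel":[0.039,0.023,-0.007],"spin":0.0}
    - {"travel":[0.038,0.022,-0.007],"spin":0.0}
    - {"travel":[0.039,0.022,-0.007],"spin":0.0}
    - {"travel":[0.039,0.023,-0.007],"spin":0.0}
    - {"travel":[0.015,0.036,-0.015],"spin":0.0}
    - {"travel":[0.015,0.037,-0.014],"spin":0.0}
    - {"travel":[0.016,0.036,-0.015],"spin":0.0}
    - {"travel":[0.015,0.037,-0.015],"spin":0.0}
    - {"travel":[0.015,0.036,-0.015],"spin":0.0}
    - {"travel":[0.015,0.037,-0.014],"spin":0.0}
    - {"travel":[0.016,0.036,-0.015],"spin":0.0}
    - {"travel":[0.015,0.036,-0.015],"spin":0.0}
    - {"travel":[0.005,0.03,0.035],"spin":0.0}
    - {"travel":[0.005,0.03,0.035],"spin":0.0}
    - {"travel":[0.005,0.029,0.035],"spin":0.0}
    - {"travel":[0.005,0.03,0.035],"spin":0.0}
    - {"travel":[0.005,0.03,0.035],"spin":-0.034}
  fingers: 0.068

```text
time_s: 12.3
eef_pos: [0.659, 0.0609, 0.1197]
eef_rot: [0.939, 0.045, -0.015, -0.34]
wrist_force: [0.5, -0.3, 0.1]
finger_gap: 0.0679
```

```bash
python3 st.py; python3 -c "
from go import *
s=bot.observe(); p=s['eef_pos']
go([[.659,.10,.035],[.659,.15,.026],[.657,.216,.024]],show=3)
for n in ('scene','top'):
    d=snap(n,n+'1'); cv2.imwrite('pics/%s1.png'%n,cv2.resize(d['pixels'][:,:,::-1],(768,576),interpolation=cv2.INTER_CUBIC))"
```

```text
t 12.3 q [-0.254, 1.032, 0.847, 1.483, -1.261, 1.599, 1.016] p [0.659, 0.0609, 0.1197]
x [0.995 0.095 0.002] y [ 0.074 -0.765 -0.64 ] z [-0.06   0.637 -0.768] lean 39.8
F [ 0.47 -0.32  0.11] T [-0.62 -0.17  0.06] gap 0.0679
6
[{"travel": [0.002, 0.012, 0.045], "spin": 0.0}, {"travel": [0.002, 0.012, 0.045], "spin": 0.0}, {"travel": [0.002, -0.016, 0.019], "spin": 0.0}, {"travel": [0.002, -0.016, 0.02], "spin": 0.0}, {"travel": [0.002, -0.025, 0.022], "spin": 0.0}, {"travel": [0.003, -0.024, 0.021], "spin": 0.0}]
end [0.6575 0.2154 0.024 ] [ 0.939  0.045 -0.015 -0.34 ]

3 [-0.32  1.12  0.76  1.53 -1.36  1.46  1.06] tcp [0.659 0.125 0.031] elbow [0.48 0.14 0.49] wrist [ 0.68 -0.07  0.26] z [-0.06   0.637 -0.768]
6 [-0.39  1.08  0.62  1.55 -1.36  1.3   0.96] tcp [0.658 0.215 0.024] elbow [0.45 0.17 0.51] wrist [0.68 0.02 0.25] z [-0.06   0.637 -0.768]
```

View pics/scene1.png

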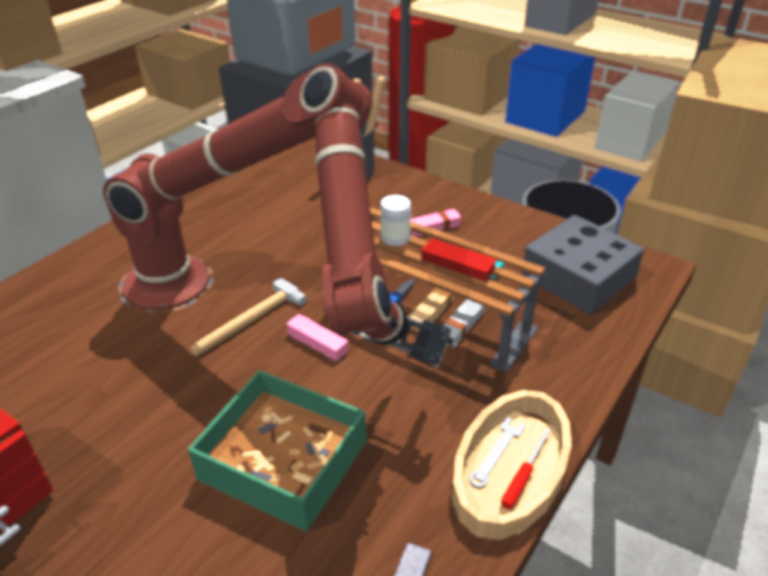

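View pics/top1.png

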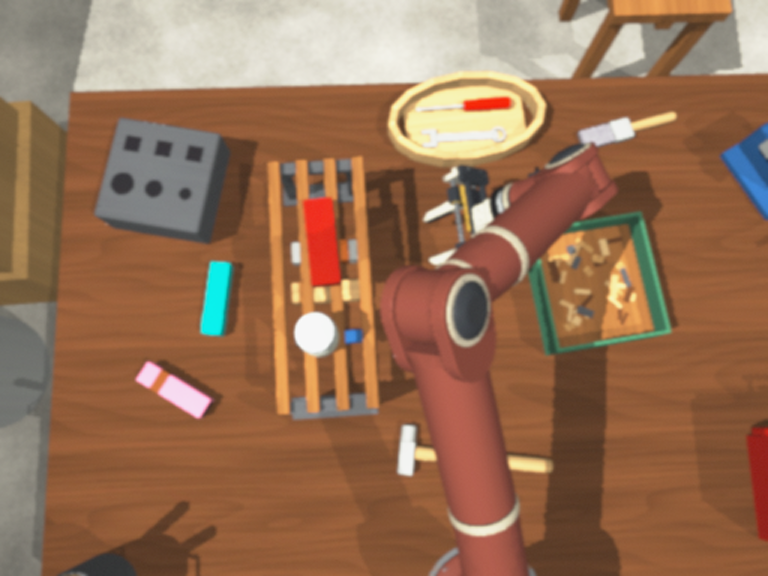

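Request:
step_arm:
  deltas:
    - {"travel":[0.002,0.012,0.045],"spin":0.0}
    - {"travel":[0.002,0.012,0.045],"spin":0.0}
    - {"travel":[0.002,-0.016,0.019],"spin":0.0}
    - {"travel":[0.002,-0.016,0.02],"spin":0.0}
    - {"travel":[0,0,0],"spin":0}

```text
time_s: 12.9
eef_pos: [0.6591, 0.1548, 0.03]
eef_rot: [0.938, 0.047, -0.016, -0.343]
wrist_force: [0.1, 0.7, 0.4]
finger_gap: 0.068
```

```bash
python3 st.py; python3 -c "
from go import *
go([[.657,.216,.025]],show=3,maxstep=.025)
d=snap('scene','scene2'); crop(d,'s2.png',(200,130,370,250),4)"
```

```text
t 12.9 q [-0.323, 1.095, 0.67, 1.538, -1.337, 1.382, 1.02] p [0.6591, 0.1548, 0.03]
x [0.995 0.1   0.003] y [ 0.078 -0.76  -0.645] z [-0.062  0.642 -0.764] lean 40.14
F [0.06 0.67 0.41] T [-0.65 -0.17  0.03] gap 0.068
3
[{"travel": [0.001, -0.014, 0.014], "spin": 0.0}, {"travel": [0.002, -0.015, 0.015], "spin": 0.0}, {"travel": [0.001, -0.014, 0.014], "spin": 0.0}]
end [0.6571 0.2155 0.0248] [ 0.938  0.047 -0.016 -0.343]

3 [-0.39  1.08  0.61  1.55 -1.36  1.3   0.96] tcp [0.657 0.215 0.025] elbow [0.45 0.17 0.51] wrist [0.68 0.02 0.25] z [-0.062  0.642 -0.764]
```

View pics/s2.png

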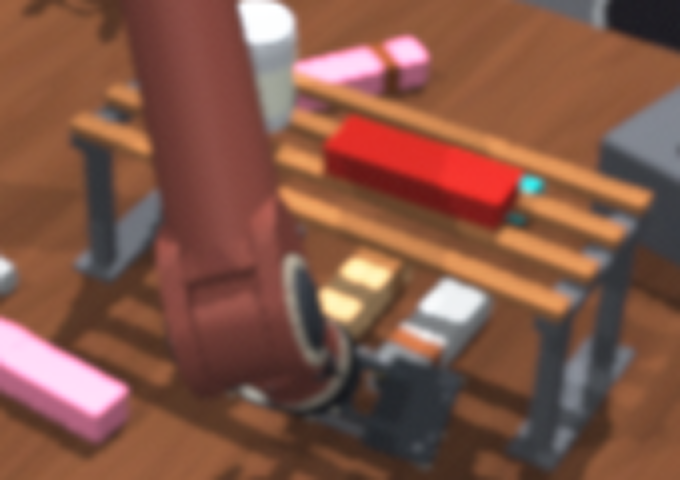

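Request:
step_arm:
  deltas:
    - {"travel":[0.001,-0.014,0.014],"spin":0.0}
    - {"travel":[0.002,-0.015,0.015],"spin":0.0}
    - {"travel":[0.001,-0.014,0.014],"spin":0.0}
    - {"travel":[0,0,0],"spin":0.0}

```text
time_s: 13.35
eef_pos: [0.6578, 0.2117, 0.024]
eef_rot: [0.939, 0.046, -0.015, -0.341]
wrist_force: [0.3, 1.4, -0.4]
finger_gap: 0.0679
```

```bash
python3 st.py
```

```text
t 13.35 q [-0.37, 1.075, 0.586, 1.546, -1.343, 1.282, 0.959] p [0.6578, 0.2117, 0.024]
x [0.995 0.096 0.003] y [ 0.076 -0.763 -0.642] z [-0.059  0.639 -0.767] lean 39.96
F [ 0.3   1.36 -0.42] T [-0.64 -0.17 -0.01] gap 0.0679
```

Close on the tube end.

Request:
step_arm:
  deltas:
    - {"travel":[0,0,0],"spin":0}
    - {"travel":[0,0,0],"spin":0}
    - {"travel":[0,0,0],"spin":0}
    - {"travel":[0,0,0],"spin":0}
    - {"travel":[0,0,0],"spin":0}
    - {"travel":[0,0,0],"spin":0}
  fingers: 0.0

```text
time_s: 13.95
eef_pos: [0.6581, 0.2081, 0.0216]
eef_rot: [0.94, 0.043, -0.015, -0.339]
wrist_force: [1.1, -2.6, 1.8]
finger_gap: 0.0409
```

```bash
python3 st.py; python3 -c "
from go import *
go([[.665,.12,.024],[.69,.035,.024]],show=3,maxstep=.03)"
```

```text
t 13.95 q [-0.368, 1.077, 0.588, 1.547, -1.343, 1.279, 0.96] p [0.6581, 0.2081, 0.0216]
x [0.996 0.091 0.002] y [ 0.071 -0.766 -0.639] z [-0.057  0.636 -0.769] lean 39.71
F [ 1.11 -2.56  1.77] T [-0.85 -0.36 -0.09] gap 0.0409
6
[{"travel": [-0.0, 0.022, -0.019], "spin": 0.0}, {"travel": [-0.001, 0.022, -0.02], "spin": 0.0}, {"travel": [-0.0, 0.022, -0.019], "spin": 0.0}, {"travel": [0.006, 0.022, -0.019], "spin": 0.0}, {"travel": [0.005, 0.023, -0.018], "spin": 0.0}, {"travel": [0.006, 0.022, -0.019], "spin": 0.0}]
end [0.6899 0.0351 0.0243] [ 0.94   0.043 -0.015 -0.339]

3 [-0.25  1.09  0.61  1.51 -1.28  1.35  1.02] tcp [0.665 0.12  0.024] elbow [0.48 0.11 0.51] wrist [ 0.68 -0.07  0.25] z [-0.057  0.636 -0.769]
6 [-0.12  1.14  0.63  1.38 -1.22  1.44  1.02] tcp [0.69  0.035 0.024] elbow [0.5  0.05 0.49] wrist [ 0.71 -0.16  0.25] z [-0.057  0.636 -0.769]
```

Request:
step_arm:
  deltas:
    - {"travel":[0.0,0.022,-0.02],"spin":0.0}
    - {"travel":[-0.001,0.022,-0.02],"spin":0.0}
    - {"travel":[0.0,0.022,-0.019],"spin":0.0}
    - {"travel":[0.006,0.022,-0.019],"spin":0.0}
    - {"travel":[0.005,0.023,-0.018],"spin":0.0}
    - {"travel":[0.006,0.022,-0.018],"spin":0.0}
    - {"travel":[0.005,0.016,-0.013],"spin":0.0}
    - {"travel":[0,0,0],"spin":0.0}

```text
time_s: 14.75
eef_pos: [0.6963, 0.0115, 0.0221]
eef_rot: [0.94, 0.041, -0.015, -0.338]
wrist_force: [0.7, -0.6, -1.4]
finger_gap: 0.0401
```

```bash
python3 st.py; python3 -c "
from go import *
d=snap('scene','scene3'); cv2.imwrite('pics/scene3.png',cv2.resize(d['pixels'][:,:,::-1],(768,576)))"
```

```text
t 14.75 q [-0.081, 1.152, 0.639, 1.34, -1.209, 1.464, 1.015] p [0.6963, 0.0115, 0.0221]
x [ 0.996  0.087 -0.001] y [ 0.066 -0.768 -0.637] z [-0.056  0.634 -0.771] lean 39.55
F [ 0.72 -0.59 -1.45] T [-1.07 -0.2  -0.06] gap 0.0401
```

View pics/scene3.png

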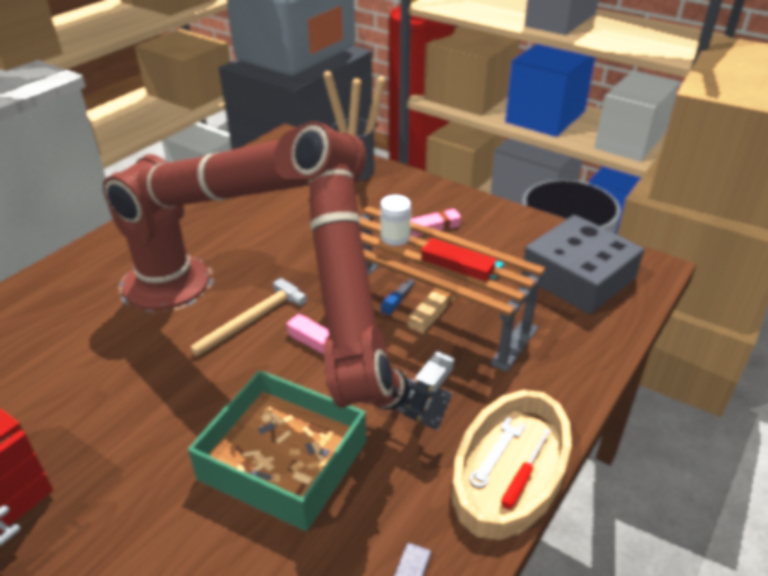

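Request:
step_arm:
  deltas:
    - {"travel":[0,0,0],"spin":0}
    - {"travel":[0,0,0],"spin":0}
    - {"travel":[0,0,0],"spin":0}
    - {"travel":[0,0,-0.03],"spin":0}
    - {"travel":[0,0,-0.04],"spin":0}
    - {"travel":[0,0,-0.02],"spin":0}
  fingers: 0.07

```text
time_s: 15.4
eef_pos: [0.7024, -0.0429, 0.0956]
eef_rot: [0.94, 0.044, -0.014, -0.339]
wrist_force: [-0.5, -0.2, -0.7]
finger_gap: 0.0697
```

```bash
python3 st.py; python3 -c "
from go import *
go([[.582,.06,.09],[.579,.16,.031]],show=3,maxstep=.045)"
```

```text
t 15.4 q [-0.009, 1.088, 0.674, 1.248, -1.14, 1.587, 0.962] p [0.7024, -0.0429, 0.0956]
x [0.996 0.091 0.004] y [ 0.073 -0.766 -0.638] z [-0.056  0.636 -0.77 ] lean 39.67
F [-0.45 -0.18 -0.75] T [-0.72 -0.16 -0.01] gap 0.0697
7
[{"travel": [-0.028, -0.021, 0.019], "spin": 0.0}, {"travel": [-0.027, -0.021, 0.019], "spin": 0.0}, {"travel": [-0.028, -0.021, 0.019], "spin": 0.0}, {"travel": [-0.028, -0.021, 0.019], "spin": 0.0}, {"travel": [0.002, -0.013, 0.037], "spin": 0.0}, {"travel": [0.002, -0.013, 0.036], "spin": 0.0}, {"travel": [0.002, -0.013, 0.037], "spin": 0.0}]
end [0.5786 0.1601 0.0306] [ 0.94   0.044 -0.014 -0.339]

3 [-0.16  0.97  0.68  1.63 -1.16  1.43  1.12] tcp [0.612 0.034 0.092] elbow [0.45 0.06 0.57] wrist [ 0.63 -0.16  0.32] z [-0.056  0.636 -0.77 ]
6 [-0.29  0.97  0.63  1.78 -1.28  1.3   1.17] tcp [0.58  0.126 0.051] elbow [0.44 0.12 0.56] wrist [ 0.6  -0.06  0.28] z [-0.056  0.636 -0.77 ]
7 [-0.34  1.    0.6   1.8  -1.34  1.26  1.17] tcp [0.579 0.16  0.031] elbow [0.44 0.14 0.55] wrist [ 0.6  -0.03  0.26] z [-0.056  0.636 -0.77 ]
```

Request:
step_arm:
  deltas:
    - {"travel":[-0.028,-0.021,0.019],"spin":0.0}
    - {"travel":[-0.027,-0.021,0.019],"spin":0.0}
    - {"travel":[-0.028,-0.021,0.019],"spin":0.0}
    - {"travel":[-0.028,-0.021,0.019],"spin":0.0}
    - {"travel":[0.002,-0.013,0.037],"spin":0.0}
    - {"travel":[0.002,-0.013,0.036],"spin":0.0}
    - {"travel":[0.002,-0.013,0.037],"spin":0.0}
    - {"travel":[0,0,0],"spin":0.0}
  fingers: 0.075

```text
time_s: 16.2
eef_pos: [0.574, 0.1706, 0.0271]
eef_rot: [0.938, 0.047, -0.02, -0.344]
wrist_force: [-1.4, 0.8, 0.6]
finger_gap: 0.0748
```

```bash
python3 st.py; python3 -c "
from go import *
go([[.578,.214,.026]],show=3,maxstep=.022)
d=snap('scene','scene4'); crop(d,'s4.png',(200,130,370,270),4)"
```

```text
t 16.2 q [-0.329, 0.996, 0.561, 1.797, -1.328, 1.234, 1.164] p [0.574, 0.1706, 0.0271]
x [ 0.995  0.102 -0.004] y [ 0.075 -0.759 -0.647] z [-0.07   0.643 -0.763] lean 40.31
F [-1.37  0.84  0.61] T [-0.58 -0.04 -0.01] gap 0.0748
2
[{"travel": [0.004, -0.016, 0.014], "spin": 0.0}, {"travel": [0.004, -0.016, 0.014], "spin": 0.0}]
end [0.5776 0.2137 0.0264] [ 0.938  0.047 -0.02  -0.344]

2 [-0.39  0.99  0.54  1.79 -1.36  1.2   1.11] tcp [0.578 0.214 0.026] elbow [0.43 0.16 0.56] wrist [0.6  0.02 0.25] z [-0.07   0.643 -0.763]
```

View pics/s4.png

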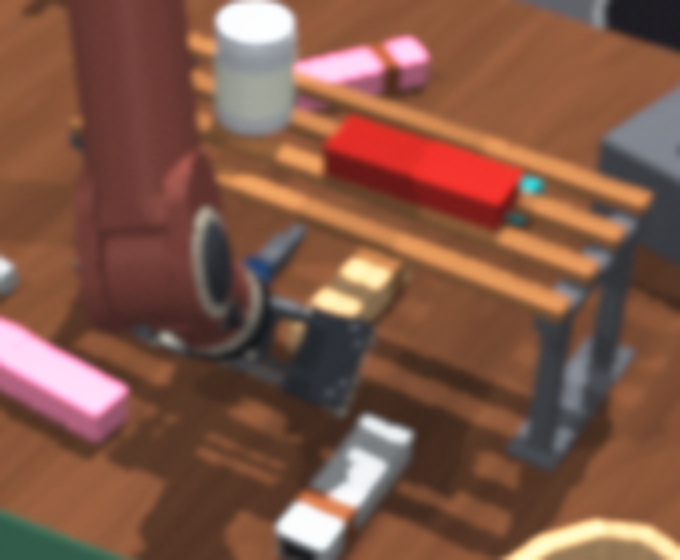

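Request:
step_arm:
  deltas:
    - {"travel":[0.004,-0.016,0.014],"spin":0.0}
    - {"travel":[0.004,-0.017,0.013],"spin":0.0}
    - {"travel":[0,0,0],"spin":0.0}

```text
time_s: 16.55
eef_pos: [0.5816, 0.2079, 0.0303]
eef_rot: [0.939, 0.046, -0.015, -0.342]
wrist_force: [-0.1, 0.7, 0.1]
finger_gap: 0.075
```

Request:
step_arm:
  deltas:
    - {"travel":[0,0,0],"spin":0}
    - {"travel":[0,0,0],"spin":0}
    - {"travel":[0,0,0],"spin":0}
    - {"travel":[0,0,0],"spin":0}
    - {"travel":[0,0,0],"spin":0}
    - {"travel":[0,0,0],"spin":0}
  fingers: 0.0

```text
time_s: 17.15
eef_pos: [0.5815, 0.2048, 0.0289]
eef_rot: [0.939, 0.043, -0.015, -0.34]
wrist_force: [-0.5, -0.8, 0.2]
finger_gap: 0.0383
```

```bash
python3 st.py; python3 -c "
from go import *
go([[.59,.015,.026]],show=3,maxstep=.03)"
```

```text
t 17.15 q [-0.357, 0.977, 0.504, 1.784, -1.338, 1.165, 1.1] p [0.5815, 0.2048, 0.0289]
x [0.996 0.092 0.   ] y [ 0.071 -0.765 -0.64 ] z [-0.058  0.637 -0.768] lean 39.79
F [-0.47 -0.81  0.15] T [-0.72 -0.11  0.04] gap 0.0383
7
[{"travel": [-0.001, 0.021, -0.017], "spin": 0.0}, {"travel": [-0.002, 0.021, -0.017], "spin": 0.0}, {"travel": [-0.001, 0.021, -0.017], "spin": 0.0}, {"travel": [-0.001, 0.021, -0.017], "spin": 0.0}, {"travel": [-0.001, 0.021, -0.017], "spin": 0.0}, {"travel": [-0.002, 0.022, -0.017], "spin": 0.0}, {"travel": [-0.001, 0.021, -0.017], "spin": 0.0}]
end [0.59   0.0149 0.0256] [ 0.939  0.043 -0.015 -0.34 ]

3 [-0.24  0.99  0.53  1.76 -1.27  1.23  1.17] tcp [0.585 0.124 0.028] elbow [0.45 0.1  0.56] wrist [ 0.6  -0.07  0.26] z [-0.058  0.637 -0.768]
6 [-0.11  1.02  0.56  1.71 -1.19  1.3   1.22] tcp [0.589 0.042 0.026] elbow [0.47 0.04 0.54] wrist [ 0.61 -0.15  0.26] z [-0.058  0.637 -0.768]
7 [-0.07  1.03  0.57  1.68 -1.17  1.32  1.23] tcp [0.59  0.015 0.026] elbow [0.47 0.02 0.54] wrist [ 0.61 -0.18  0.26] z [-0.058  0.637 -0.768]
```

Request:
step_arm:
  deltas:
    - {"travel":[-0.001,0.021,-0.018],"spin":0.0}
    - {"travel":[-0.002,0.021,-0.018],"spin":0.0}
    - {"travel":[-0.001,0.021,-0.018],"spin":0.0}
    - {"travel":[-0.001,0.021,-0.018],"spin":0.0}
    - {"travel":[-0.001,0.021,-0.017],"spin":0.0}
    - {"travel":[-0.002,0.021,-0.017],"spin":0.0}
    - {"travel":[0,0,0],"spin":0.0}

```text
time_s: 17.85
eef_pos: [0.5891, 0.0349, 0.0293]
eef_rot: [0.94, 0.04, -0.014, -0.338]
wrist_force: [0.7, -0.8, -1.0]
finger_gap: 0.0383
```

```bash
python3 st.py; python3 -c "
from go import *
d=snap('scene','scene5'); cv2.imwrite('pics/scene5.png',cv2.resize(d['pixels'][:,:,::-1],(768,576)))"
```

```text
t 17.85 q [-0.108, 1.014, 0.571, 1.707, -1.185, 1.302, 1.214] p [0.5891, 0.0349, 0.0293]
x [0.996 0.086 0.   ] y [ 0.066 -0.769 -0.636] z [-0.054  0.634 -0.771] lean 39.51
F [ 0.72 -0.83 -1.04] T [-0.75 -0.13 -0.03] gap 0.0383
```

View pics/scene5.png

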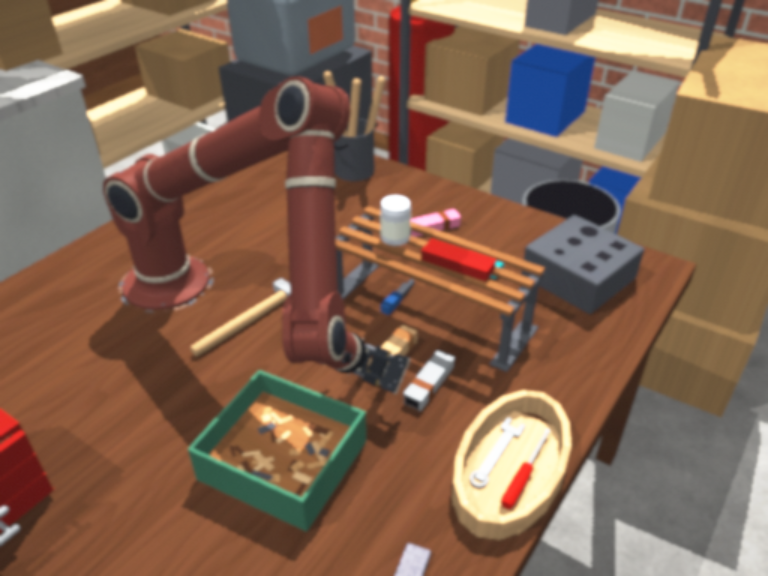

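Request:
step_arm:
  deltas:
    - {"travel":[0,0,0],"spin":0}
    - {"travel":[0,0,0],"spin":0}
    - {"travel":[0,0,0],"spin":0}
    - {"travel":[0,0,-0.03],"spin":0}
    - {"travel":[0,0,-0.045],"spin":0}
    - {"travel":[0,0,-0.05],"spin":0}
    - {"travel":[0,0,-0.05],"spin":0}
  fingers: 0.07

```text
time_s: 18.6
eef_pos: [0.5989, -0.0706, 0.1656]
eef_rot: [0.939, 0.044, -0.016, -0.341]
wrist_force: [0.7, 0.2, -0.7]
finger_gap: 0.0699
```

```bash
python3 st.py; python3 -c "
from go import *
go([[.5,-.3,.4],[.25,-.45,.5],[0,-.5,.6]],show=4)"
```

```text
t 18.6 q [0.024, 0.881, 0.657, 1.518, -0.991, 1.558, 1.083] p [0.5989, -0.0706, 0.1656]
x [ 0.996  0.094 -0.   ] y [ 0.072 -0.764 -0.641] z [-0.06   0.638 -0.767] lean 39.87
F [ 0.71  0.24 -0.67] T [-0.68 -0.24 -0.1 ] gap 0.0699
21
[{"travel": [-0.015, 0.002, -0.04], "spin": 0.0}, {"travel": [-0.015, 0.002, -0.04], "spin": 0.0}, {"travel": [-0.015, 0.003, -0.04], "spin": 0.0}, {"travel": [-0.015, 0.002, -0.04], "spin": 0.0}, {"travel": [-0.015, 0.002, -0.04], "spin": 0.0}, {"travel": [-0.015, 0.002, -0.04], "spin": 0.0}, {"travel": [-0.015, 0.003, -0.04], "spin": 0.0}, {"travel": [-0.015, 0.002, -0.04], "spin": 0.0}, {"travel": [-0.038, 0.005, -0.023], "spin": 0.0}, {"travel": [-0.037, 0.004, -0.022], "spin": 0.0}, {"travel": [-0.038, 0.005, -0.023], "spin": 0.0}, {"travel": [-0.037, 0.004, -0.022], "spin": 0.0}, {"travel": [-0.038, 0.005, -0.023], "spin": 0.0}, {"travel": [-0.037, 0.005, -0.022], "spin": 0.0}, {"travel": [-0.038, 0.004, -0.023], "spin": 0.0}, {"travel": [-0.042, -0.007, -0.016], "spin": 0.0}, {"travel": [-0.043, -0.008, -0.015], "spin": 0.0}, {"travel": [-0.042, -0.
[... 455 characters left out ...]
.504 -0.303  0.397] elbow [ 0.29 -0.2   0.68] wrist [ 0.52 -0.49  0.63] z [-0.047  0.627 -0.777]
12 [ 1.02  0.6  -0.13  1.03 -0.33  1.98  0.9 ] tcp [ 0.377 -0.4    0.442] elbow [ 0.15 -0.27  0.71] wrist [ 0.37 -0.57  0.69] z [ 0.014  0.575 -0.818]
16 [ 1.4   0.58 -0.42  0.96 -0.15  1.98  1.  ] tcp [ 0.252 -0.491  0.476] elbow [ 0.04 -0.3   0.72] wrist [ 0.21 -0.63  0.74] z [ 0.126  0.456 -0.881]
20 [ 1.7   0.51 -0.47  0.97 -0.07  1.98  1.25] tcp [ 0.093 -0.524  0.505] elbow [-0.05 -0.27  0.73] wrist [ 0.04 -0.63  0.78] z [ 0.188  0.339 -0.922]
21 [ 1.78  0.5  -0.47  0.96 -0.05  1.98  1.32] tcp [ 0.05  -0.531  0.511] elbow [-0.07 -0.26  0.74] wrist [-0.01 -0.62  0.79] z [ 0.199  0.304 -0.932]
```

```bash
python3 -c "
from go import *
go([[.48,-.3,.28],[.2,-.42,.28],[-.05,-.45,.3]],show=3)"
```

```text
19
[{"travel": [-0.023, 0.016, -0.038], "spin": 0.0}, {"travel": [-0.024, 0.015, -0.038], "spin": 0.0}, {"travel": [-0.023, 0.016, -0.038], "spin": 0.0}, {"travel": [-0.023, 0.015, -0.037], "spin": 0.0}, {"travel": [-0.024, 0.016, -0.038], "spin": 0.0}, {"travel": [-0.023, 0.015, -0.038], "spin": 0.0}, {"travel": [-0.041, 0.01, -0.009], "spin": 0.0}, {"travel": [-0.042, 0.011, -0.008], "spin": 0.0}, {"travel": [-0.041, 0.01, -0.009], "spin": 0.0}, {"travel": [-0.042, 0.01, -0.008], "spin": 0.0}, {"travel": [-0.041, 0.01, -0.009], "spin": 0.0}, {"travel": [-0.042, 0.011, -0.008], "spin": 0.0}, {"travel": [-0.041, 0.01, -0.009], "spin": 0.0}, {"travel": [-0.042, -0.001, -0.003], "spin": 0.0}, {"travel": [-0.042, -0.002, -0.003], "spin": 0.0}, {"travel": [-0.042, -0.001, -0.004], "spin": 0.0}, {"travel": [-0.042, -0.001, -0.003], "spin": 0.0}, {"travel": [-0.042, -0.002, -0.003], "spin": 0.0}, {"travel": [-0.042, -0.001, -0.003], "spin": 0.0}]
end [-0.0503 -0.45    0.2998] [ 0.939  0.044 -0.016 -0.341]

3 [ 0.2   0.83  0.7   1.46 -0.86  1.7   1.17] tcp [ 0.539 -0.186  0.223] elbow [ 0.3
[... 263 characters left out ...]
[ 0.36  -0.352  0.28 ] elbow [ 0.32 -0.2   0.65] wrist [ 0.38 -0.54  0.51] z [-0.06   0.638 -0.767]
12 [ 0.72  0.74  0.78  1.48 -0.47  1.83  1.68] tcp [ 0.24  -0.403  0.28 ] elbow [ 0.27 -0.25  0.66] wrist [ 0.26 -0.59  0.51] z [-0.06   0.638 -0.767]
15 [ 0.89  0.72  0.8   1.51 -0.34  1.8   1.87] tcp [ 0.116 -0.43   0.287] elbow [ 0.22 -0.29  0.67] wrist [ 0.13 -0.62  0.52] z [-0.06   0.638 -0.767]
18 [ 1.09  0.72  0.81  1.5  -0.22  1.78  2.05] tcp [-0.009 -0.445  0.297] elbow [ 0.16 -0.33  0.67] wrist [ 0.01 -0.64  0.53] z [-0.06   0.638 -0.767]
19 [ 1.16  0.73  0.81  1.48 -0.18  1.78  2.11] tcp [-0.05 -0.45  0.3 ] elbow [ 0.14 -0.34  0.67] wrist [-0.03 -0.64  0.53] z [-0.06   0.638 -0.767]
```

Request:
step_arm:
  deltas:
    - {"travel":[-0.023,0.016,-0.038],"spin":0.0}
    - {"travel":[-0.024,0.015,-0.038],"spin":0.0}
    - {"travel":[-0.023,0.016,-0.038],"spin":0.0}
    - {"travel":[-0.023,0.015,-0.037],"spin":0.0}
    - {"travel":[-0.024,0.016,-0.038],"spin":0.0}
    - {"travel":[-0.023,0.015,-0.038],"spin":0.0}
    - {"travel":[-0.041,0.01,-0.009],"spin":0.0}
    - {"travel":[-0.042,0.011,-0.008],"spin":0.0}
    - {"travel":[-0.041,0.01,-0.009],"spin":0.0}
    - {"travel":[-0.042,0.01,-0.008],"spin":0.0}
    - {"travel":[-0.041,0.01,-0.009],"spin":0.0}
    - {"travel":[-0.042,0.011,-0.008],"spin":0.0}
    - {"travel":[-0.041,0.01,-0.009],"spin":0.0}
    - {"travel":[-0.042,-0.001,-0.003],"spin":0.0}
    - {"travel":[-0.042,-0.002,-0.003],"spin":0.0}
    - {"travel":[-0.042,-0.001,-0.004],"spin":0.0}
    - {"travel":[-0.042,-0.001,-0.003],"spin":0.0}
    - {"travel":[-0.042,-0.002,-0.003],"spin":0.0}

```text
time_s: 20.4
eef_pos: [-0.0099, -0.4439, 0.2954]
eef_rot: [0.939, 0.044, -0.015, -0.34]
wrist_force: [0.1, -1.5, 0.3]
finger_gap: 0.0701
```

```bash
python3 st.py; python3 -c "
from go import *
d=snap('top','top6'); cv2.imwrite('pics/top6.png',cv2.resize(d['pixels'][:,:,::-1],(768,576)))"
```

```text
t 20.4 q [1.087, 0.718, 0.812, 1.503, -0.217, 1.774, 2.056] p [-0.0099, -0.4439, 0.2954]
x [0.996 0.094 0.002] y [ 0.073 -0.764 -0.641] z [-0.059  0.638 -0.768] lean 39.83
F [ 0.1  -1.47  0.33] T [-0.66 -0.17  0.  ] gap 0.0701
```

View pics/top6.png

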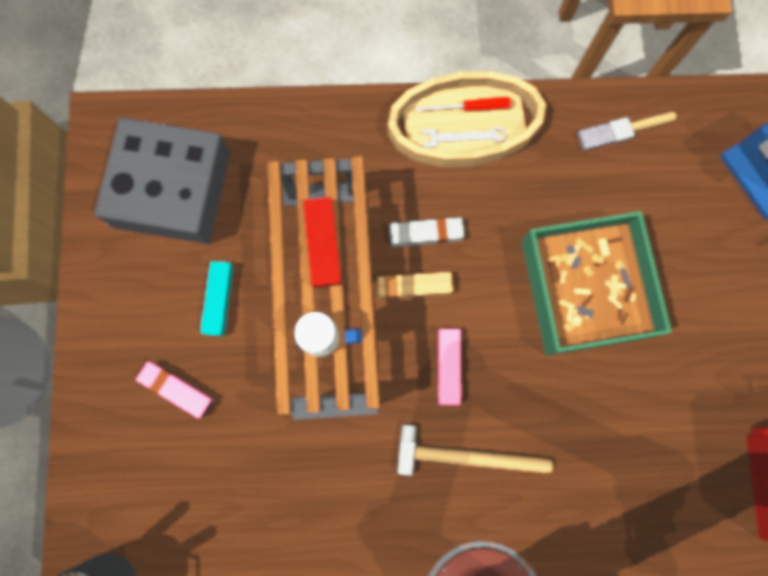

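Request:
step_arm:
  deltas:
    - {"travel":[0,-0.015,-0.045],"spin":0}
    - {"travel":[0,-0.015,-0.045],"spin":0}
    - {"travel":[0,-0.015,-0.045],"spin":0}
    - {"travel":[0,-0.015,-0.045],"spin":0}
    - {"travel":[0,-0.015,-0.045],"spin":0}
    - {"travel":[0,-0.015,-0.045],"spin":0}
    - {"travel":[0,-0.015,-0.045],"spin":0}
    - {"travel":[0,-0.015,-0.045],"spin":0}

```text
time_s: 21.25
eef_pos: [-0.0025, -0.4648, 0.4578]
eef_rot: [0.967, 0.048, -0.036, -0.249]
wrist_force: [-1.1, -1.2, -1.0]
finger_gap: 0.07
```

```bash
python3 st.py
```

```text
t 21.25 q [1.361, 0.451, 0.232, 1.218, 0.005, 1.981, 1.696] p [-0.0025, -0.4648, 0.4578]
x [ 0.993  0.11  -0.045] y [ 0.075 -0.872 -0.484] z [-0.093  0.477 -0.874] lean 29.1
F [-1.13 -1.18 -1.04] T [-0.52 -0.12  0.05] gap 0.07
```

Request:
step_arm:
  deltas:
    - {"travel":[0.02,-0.015,-0.04],"spin":0}
    - {"travel":[0.02,-0.015,-0.04],"spin":0}
    - {"travel":[0.02,-0.01,-0.045],"spin":0}
    - {"travel":[0.02,-0.01,-0.045],"spin":0}
    - {"travel":[0.02,-0.01,-0.045],"spin":0}
    - {"travel":[0.02,-0.01,-0.045],"spin":0}
    - {"travel":[0.02,-0.01,-0.045],"spin":0}
    - {"travel":[0.02,-0.01,-0.045],"spin":0}

```text
time_s: 22.05
eef_pos: [0.1582, -0.4084, 0.5562]
eef_rot: [0.99, 0.055, -0.015, -0.127]
wrist_force: [-0.2, -0.3, 0.5]
finger_gap: 0.0704
```

```bash
python3 st.py
```

```text
t 22.05 q [1.237, 0.268, -0.075, 1.142, -0.043, 1.982, 1.262] p [0.1582, -0.4084, 0.5562]
x [ 0.993  0.113 -0.015] y [ 0.106 -0.961 -0.254] z [-0.043  0.25  -0.967] lean 14.72
F [-0.21 -0.29  0.49] T [-0.26 -0.14  0.04] gap 0.0704
```

Request:
step_arm:
  deltas:
    - {"travel":[0.005,0.0,-0.048],"spin":0}
    - {"travel":[0.005,0.0,-0.048],"spin":0}
    - {"travel":[0.005,0.0,-0.048],"spin":0}
    - {"travel":[0.005,0.0,-0.048],"spin":0}
    - {"travel":[0.005,0.0,-0.048],"spin":0}
    - {"travel":[0.005,0.0,-0.048],"spin":0}

```text
time_s: 22.65
eef_pos: [0.1801, -0.4062, 0.633]
eef_rot: [0.998, 0.051, 0.027, -0.03]
wrist_force: [-0.2, -0.2, 1.1]
finger_gap: 0.0701
```

```bash
python3 st.py
```

```text
t 22.65 q [1.254, 0.203, -0.149, 0.992, -0.046, 1.982, 1.191] p [0.1801, -0.4062, 0.633]
x [0.993 0.1   0.056] y [ 0.103 -0.993 -0.057] z [ 0.05   0.062 -0.997] lean 4.58
F [-0.22 -0.17  1.12] T [-0.06 -0.09 -0.06] gap 0.0701
```

Request:
step_arm:
  deltas:
    - {"travel":[-0.045,0.005,-0.02],"spin":0}
    - {"travel":[-0.045,0.005,-0.02],"spin":0}
    - {"travel":[-0.045,0.005,-0.02],"spin":0}
    - {"travel":[-0.045,0.005,-0.02],"spin":0}
    - {"travel":[-0.045,0.005,-0.02],"spin":0}
    - {"travel":[-0.045,0.005,-0.02],"spin":0}

```text
time_s: 23.25
eef_pos: [-0.0896, -0.45, 0.6486]
eef_rot: [0.998, 0.05, 0.028, 0.014]
wrist_force: [-0.4, -0.7, 0.7]
finger_gap: 0.0701
```

```bash
python3 st.py
```

```text
t 23.25 q [1.809, 0.213, -0.076, 0.931, -0.049, 1.982, 1.815] p [-0.0896, -0.45, 0.6486]
x [0.994 0.1   0.054] y [ 0.098 -0.995  0.031] z [ 0.057 -0.026 -0.998] lean 3.59
F [-0.39 -0.67  0.7 ] T [-0.1  -0.03  0.04] gap 0.0701
```

Run:
```python
from h import *
t=load("top6")
crop(t,"t6.png",(240,130,320,210),8)
crop(t,"t6bin.png",(340,130,455,245),6)
```

```text
(no output)
```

View pics/t6.png

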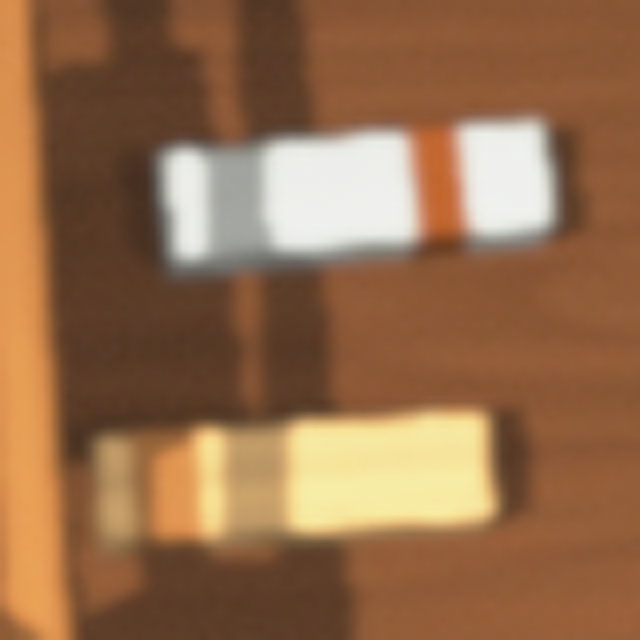

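View pics/t6bin.png

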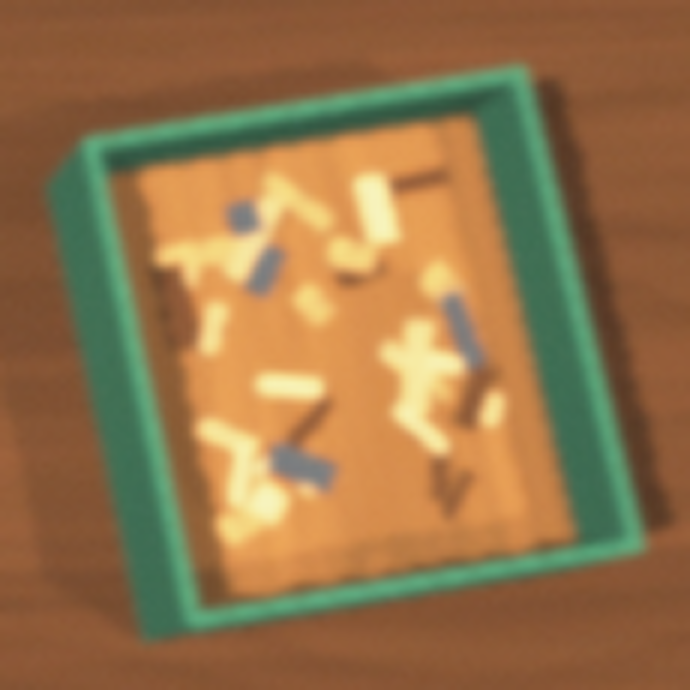

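```bash
python3 - <<'E'
from h import *
t=load("top6")
for n,pts,z in [("tube",[(160,150),(547,120),(558,235),(168,262)],.03),("wood",[(95,435),(492,410),(497,522),(100,548)],.032)]:
    P=np.array([onz(t,(240+u/8,130+v/8),z) for u,v in pts]); c=P.mean(0)
    a=(P[0]+P[3]-P[1]-P[2])/2; print(n,P[:,:2].round(4).tolist(),"c",c.round(4),"len",np.linalg.norm(a).round(4),"az",np.degrees(np.arctan2(a[1],a[0])).round(1),"w",np.linalg.norm((P[0]+P[1]-P[2]-P[3])/2).round(4))
B=np.array([onz(t,(340+u/6,130+v/6),.085) for u,v in [(85,140),(525,68),(642,548),(195,628)]])[:,:2]
print(B.round(4),"c",B.mean(0).round(4)); 
ex=(B[0]+B[1]-B[2]-B[3])/2; ey=(B[0]+B[3]-B[1]-B[2])/2
for e in (ex,ey): print(np.linalg.norm(e).round(4),np.degrees(np.arctan2(e[1],e[0])).round(1))
# layer height from right inner wall
u=ey/np.linalg.norm(ey); c=B.mean(0); half=np.linalg.norm(ey)/2-.006
for uv in [(500,220),(527,330),(550,430)]:
    o,v=ray(t,(340+uv[0]/6,130+uv[1]/6)); s=((-half)-(o[:2]-c)@u)/(v[:2]@u); print("layer z",(o+s*v).round(4))
u=ex/np.linalg.norm(ex); half=np.linalg.norm(ex)/2-.006
for uv in [(300,145),(400,128)]:
    o,v=ray(t,(340+uv[0]/6,130+uv[1]/6)); s=(half-(o[:2]-c)@u)/(v[:2]@u); print("layer z top wall",(o+s*v).round(4))
E
python3 st.py
```

```text
tube [[0.7072, 0.1442], [0.7145, 0.0027], [0.6712, 0.0009], [0.6651, 0.1426]] c [0.6895 0.0726 0.03  ] len 0.1417 az 92.7 w 0.0427
wood [[0.6016, 0.1708], [0.6067, 0.0281], [0.5658, 0.0283], [0.5605, 0.1701]] c [0.5836 0.0993 0.032 ] len 0.1423 az 92.1 w 0.041
[[ 0.6707 -0.1158]
 [ 0.6995 -0.3229]
 [ 0.474  -0.3535]
 [ 0.4437 -0.1495]] c [ 0.5719 -0.2354]
0.2285 8.1
0.2077 98.2
layer z [ 0.6391 -0.3246  0.0346]
layer z [ 0.585  -0.3324  0.0343]
layer z [ 0.5368 -0.3393  0.0324]
layer z top wall [ 0.6811 -0.2343  0.0265]
layer z top wall [ 0.6881 -0.2834  0.0271]
t 23.25 q [1.809, 0.213, -0.076, 0.931, -0.049, 1.982, 1.815] p [-0.0896, -0.45, 0.6486]
x [0.994 0.1   0.054] y [ 0.098 -0.995  0.031] z [ 0.057 -0.026 -0.998] lean 3.59
F [-0.39 -0.67  0.7 ] T [-0.1  -0.03  0.04] gap 0.0701
```

```bash
python3 -c "
from go import *
go([[.2,-.45,.5],[.5,-.2,.35],[.584,.092,.12]],[0,0,.06],show=4)"
```

```text
24
[{"travel": [0.04, 0.003, 0.024], "spin": 0.0}, {"travel": [0.04, 0.004, 0.023], "spin": 0.0}, {"travel": [0.04, 0.003, 0.024], "spin": 0.0}, {"travel": [0.04, 0.004, 0.023], "spin": 0.0}, {"travel": [0.04, 0.003, 0.024], "spin": 0.0}, {"travel": [0.04, 0.003, 0.023], "spin": 0.0}, {"travel": [0.04, 0.004, 0.024], "spin": 0.0}, {"travel": [0.035, -0.025, 0.018], "spin": 0.0}, {"travel": [0.035, -0.025, 0.018], "spin": 0.0}, {"travel": [0.035, -0.025, 0.017], "spin": 0.0}, {"travel": [0.035, -0.025, 0.018], "spin": 0.0}, {"travel": [0.035, -0.024, 0.018], "spin": 0.0}, {"travel": [0.035, -0.025, 0.018], "spin": 0.0}, {"travel": [0.035, -0.025, 0.018], "spin": 0.0}, {"travel": [0.035, -0.025, 0.017], "spin": 0.0}, {"travel": [0.035, -0.025, 0.018], "spin": 0.0}, {"travel": [0.012, -0.036, 0.028], "spin": 0.007}, {"travel": [0.013, -0.036, 0.029], "spin": 0.007}, {"travel": [0.012, -0.037, 0.028], "spin": 0.007}, {"travel": [0.011, -0.036, 0.029], "spin": 0.007}]
[{"travel": [0.012, -0.037, 0.028], "spin": 0.007}, {"travel": [0.011, -0.036, 0.028], "spin": 0.007}, {"travel": [0.011, 
[... 331 characters left out ...]
] tcp [ 0.234 -0.422  0.483] elbow [ 0.02 -0.1   0.8 ] wrist [ 0.22 -0.41  0.78] z [ 0.057 -0.026 -0.998]
12 [ 1.01  0.2  -0.44  1.6   0.08  1.3   0.67] tcp [ 0.367 -0.312  0.417] elbow [ 0.05 -0.1   0.79] wrist [ 0.35 -0.3   0.72] z [ 0.057 -0.026 -0.998]
16 [ 0.69  0.35 -0.5   1.6   0.19  1.18  0.25] tcp [ 0.5  -0.2   0.35] elbow [ 0.14 -0.13  0.77] wrist [ 0.48 -0.19  0.65] z [ 0.057 -0.026 -0.998]
20 [ 0.37  0.46 -0.48  1.77  0.3   0.92 -0.17] tcp [ 0.542 -0.054  0.235] elbow [ 0.23 -0.1   0.75] wrist [ 0.52 -0.05  0.53] z [ 0.057 -0.026 -0.998]
24 [ 0.03  0.67 -0.39  1.77  0.42  0.74 -0.54] tcp [0.584 0.092 0.12 ] elbow [ 0.34 -0.02  0.69] wrist [0.57 0.1  0.42] z [ 0.057 -0.026 -0.998]
```

Request:
step_arm:
  deltas:
    - {"travel":[0.04,0.003,0.024],"spin":0.0}
    - {"travel":[0.04,0.004,0.023],"spin":0.0}
    - {"travel":[0.04,0.003,0.024],"spin":0.0}
    - {"travel":[0.04,0.004,0.023],"spin":0.0}
    - {"travel":[0.04,0.003,0.024],"spin":0.0}
    - {"travel":[0.04,0.003,0.023],"spin":0.0}
    - {"travel":[0.04,0.004,0.024],"spin":0.0}
    - {"travel":[0.035,-0.025,0.018],"spin":0.0}
    - {"travel":[0.035,-0.025,0.018],"spin":0.0}
    - {"travel":[0.035,-0.025,0.017],"spin":0.0}
    - {"travel":[0.035,-0.025,0.018],"spin":0.0}
    - {"travel":[0.035,-0.024,0.018],"spin":0.0}
    - {"travel":[0.035,-0.025,0.018],"spin":0.0}
    - {"travel":[0.035,-0.025,0.018],"spin":0.0}
    - {"travel":[0.035,-0.025,0.017],"spin":0.0}
    - {"travel":[0.035,-0.025,0.018],"spin":0.0}
    - {"travel":[0.012,-0.036,0.028],"spin":0.007}
    - {"travel":[0.013,-0.036,0.029],"spin":0.007}
    - {"travel":[0.012,-0.037,0.028],"spin":0.007}
    - {"travel":[0.011,-0.036,0.029],"spin":0.007}
  fingers: 0.065

```text
time_s: 25.25
eef_pos: [0.5447, -0.0518, 0.235]
eef_rot: [0.999, 0.035, 0.03, 0.013]
wrist_force: [0.8, -0.9, 0.9]
finger_gap: 0.065
```

```bash
python3 st.py; python3 -c "
from go import *
go([[.584,.092,.1],[.584,.092,.032]],[.03,0],show=4)"
```

```text
t 25.25 q [0.369, 0.467, -0.48, 1.769, 0.3, 0.914, -0.17] p [0.5447, -0.0518, 0.235]
x [0.996 0.071 0.058] y [ 0.07  -0.997  0.027] z [ 0.06  -0.023 -0.998] lean 3.69
F [ 0.83 -0.91  0.93] T [-0.03 -0.05  0.03] gap 0.065
7
[{"travel": [0.008, -0.029, 0.027], "spin": 0.006}, {"travel": [0.008, -0.029, 0.026], "spin": 0.006}, {"travel": [0.008, -0.029, 0.027], "spin": 0.006}, {"travel": [0.008, -0.029, 0.027], "spin": 0.006}, {"travel": [0.008, -0.029, 0.027], "spin": 0.006}, {"travel": [-0.002, -0.001, 0.034], "spin": 0.0}, {"travel": [-0.002, -0.001, 0.034], "spin": 0.0}]
end [0.5843 0.0924 0.0316] [0.999 0.02  0.03  0.012]

4 [ 0.08  0.64 -0.39  1.8   0.41  0.72 -0.49] tcp [0.576 0.063 0.127] elbow [ 0.33 -0.04  0.7 ] wrist [0.56 0.07 0.43] z [ 0.06  -0.023 -0.998]
7 [-0.02  0.79 -0.3   1.83  0.49  0.55 -0.61] tcp [0.584 0.092 0.032] elbow [ 0.39 -0.    0.64] wrist [0.57 0.1  0.33] z [ 0.06  -0.023 -0.998]
```

Request:
step_arm:
  deltas:
    - {"travel":[0.008,-0.029,0.027],"spin":0.006}
    - {"travel":[0.008,-0.029,0.026],"spin":0.006}
    - {"travel":[0.008,-0.029,0.027],"spin":0.006}
    - {"travel":[0.008,-0.029,0.027],"spin":0.006}
    - {"travel":[0.008,-0.029,0.027],"spin":0.006}
    - {"travel":[-0.002,-0.001,0.034],"spin":0.0}
    - {"travel":[-0.002,-0.001,0.034],"spin":0.0}
    - {"travel":[0,0,0.005],"spin":0.0}
    - {"travel":[0,0,0],"spin":0.0}

```text
time_s: 26.15
eef_pos: [0.5831, 0.0909, 0.0265]
eef_rot: [0.999, 0.021, 0.028, 0.012]
wrist_force: [-0.1, 0.7, 0.4]
finger_gap: 0.065
```

```bash
python3 st.py; python3 -c "
from go import *
d=snap('scene','scene7'); crop(d,'s7.png',(200,130,370,270),4)"
```

```text
t 26.15 q [-0.025, 0.797, -0.296, 1.829, 0.493, 0.54, -0.614] p [0.5831, 0.0909, 0.0265]
x [0.998 0.042 0.056] y [ 0.04  -0.999  0.026] z [ 0.057 -0.023 -0.998] lean 3.53
F [-0.09  0.72  0.44] T [-0.03 -0.05 -0.04] gap 0.065
```

View pics/s7.png

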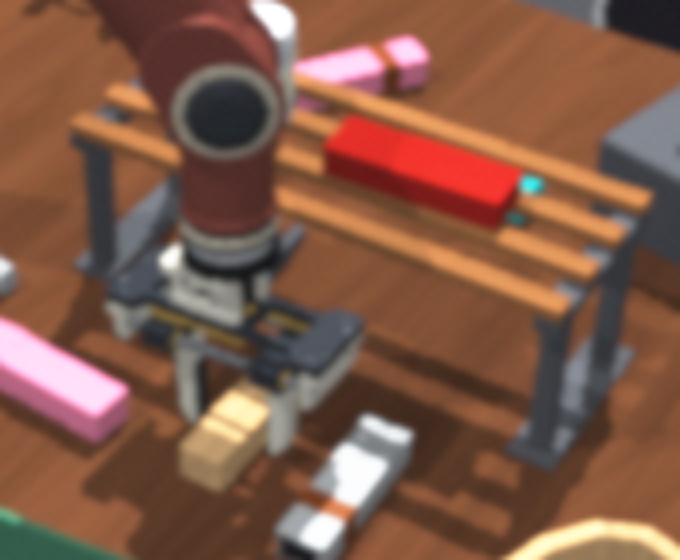

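Fingers straddle the wood block at mid-length. Closing.

Request:
step_arm:
  deltas:
    - {"travel":[0,0,0],"spin":0}
    - {"travel":[0,0,0],"spin":0}
    - {"travel":[0,0,0],"spin":0}
    - {"travel":[0,0,0],"spin":0}
    - {"travel":[0,0,0],"spin":0}
  fingers: 0.0

```text
time_s: 26.7
eef_pos: [0.5839, 0.0912, 0.0278]
eef_rot: [0.999, 0.021, 0.03, 0.012]
wrist_force: [0.3, 0.5, 6.4]
finger_gap: 0.0386
```

```bash
python3 st.py; python3 -c "
from go import *
go([[.584,.085,.06],[.575,.0,.17],[.534,-.245,.19],[.534,-.245,.1]],[0,0,-.07,0],show=4)"
```

```text
t 26.7 q [-0.025, 0.795, -0.296, 1.829, 0.493, 0.54, -0.614] p [0.5839, 0.0912, 0.0278]
x [0.997 0.042 0.059] y [ 0.041 -0.999  0.025] z [ 0.06  -0.023 -0.998] lean 3.67
F [0.34 0.5  6.35] T [-0.15  0.   -0.08] gap 0.0386
12
[{"travel": [0.002, 0.007, -0.032], "spin": 0.0}, {"travel": [-0.002, 0.029, -0.036], "spin": 0.0}, {"travel": [-0.002, 0.029, -0.036], "spin": 0.0}, {"travel": [-0.002, 0.029, -0.036], "spin": 0.0}, {"travel": [-0.008, 0.041, -0.003], "spin": -0.012}, {"travel": [-0.009, 0.04, -0.003], "spin": -0.012}, {"travel": [-0.01, 0.041, -0.003], "spin": -0.012}, {"travel": [-0.009, 0.04, -0.002], "spin": -0.012}, {"travel": [-0.011, 0.04, -0.003], "spin": -0.012}, {"travel": [-0.011, 0.04, -0.003], "spin": -0.012}, {"travel": [-0.002, -0.001, 0.045], "spin": 0.0}, {"travel": [-0.003, -0.001, 0.045], "spin": 0.0}]
end [ 0.5338 -0.2455  0.0996] [0.998 0.057 0.029 0.013]

4 [ 0.23  0.58 -0.44  1.77  0.38  0.81 -0.35] tcp [0.575 0.    0.17 ] elbow [ 0.29 -0.08  0.71] wrist [0.56 0.01 0.47] z [ 0.06  -0.023 -0.998]
8 [ 0.56  0.57 -0.49  1.77  0.37  0.83 -0.01] tcp [ 0.548 -0.163  0.183] elbow [ 0.24 -0.17  0.72] wrist [ 0.53 -0.16  0.48] z [ 0.06  -0.023 -0.998]
12 [ 0.67  0.7  -0.43  1.8   0.45  0.67  0.09] tcp [ 0.534 -0.246  0.1  ] elbow [ 0.27 -0.23  0.68] wrist [ 0.52 -0.24  0.4 ] z [ 0.06  -0.023 -0.998]
```

Request:
step_arm:
  deltas:
    - {"travel":[0.002,0.007,-0.032],"spin":0.0}
    - {"travel":[-0.002,0.029,-0.036],"spin":0.0}
    - {"travel":[-0.002,0.029,-0.036],"spin":0.0}
    - {"travel":[-0.002,0.029,-0.036],"spin":0.0}
    - {"travel":[-0.008,0.041,-0.003],"spin":-0.012}
    - {"travel":[-0.009,0.04,-0.003],"spin":-0.012}
    - {"travel":[-0.01,0.041,-0.003],"spin":-0.012}
    - {"travel":[-0.009,0.04,-0.002],"spin":-0.012}
    - {"travel":[-0.011,0.04,-0.003],"spin":-0.012}
    - {"travel":[-0.011,0.04,-0.003],"spin":-0.012}
    - {"travel":[0,0,0],"spin":0}

```text
time_s: 27.8
eef_pos: [0.5298, -0.2542, 0.1877]
eef_rot: [0.998, 0.051, 0.026, 0.016]
wrist_force: [0.3, -0.1, -1.5]
finger_gap: 0.0383
```

```bash
python3 st.py; python3 -c "
from go import *
go([[.534,-.246,.1],[.534,-.246,.065]],[0,0],show=4)
d=snap('scene','scene8'); crop(d,'s8.png',(100,170,270,360),4)"
```

```text
t 27.8 q [0.72, 0.586, -0.495, 1.718, 0.367, 0.867, 0.172] p [0.5298, -0.2542, 0.1877]
x [0.994 0.102 0.051] y [ 0.1   -0.994  0.034] z [ 0.054 -0.029 -0.998] lean 3.5
F [ 0.34 -0.09 -1.52] T [-0.08  0.04 -0.01] gap 0.0383
3
[{"travel": [0.0, -0.005, 0.044], "spin": 0.0}, {"travel": [0.001, -0.006, 0.044], "spin": 0.0}, {"travel": [-0.002, -0.001, 0.035], "spin": 0.0}]
end [ 0.5342 -0.2459  0.0645] [0.998 0.051 0.026 0.016]

3 [ 0.64  0.74 -0.39  1.82  0.49  0.61  0.05] tcp [ 0.534 -0.246  0.065] elbow [ 0.29 -0.23  0.66] wrist [ 0.52 -0.24  0.36] z [ 0.054 -0.029 -0.998]
```

View pics/s8.png

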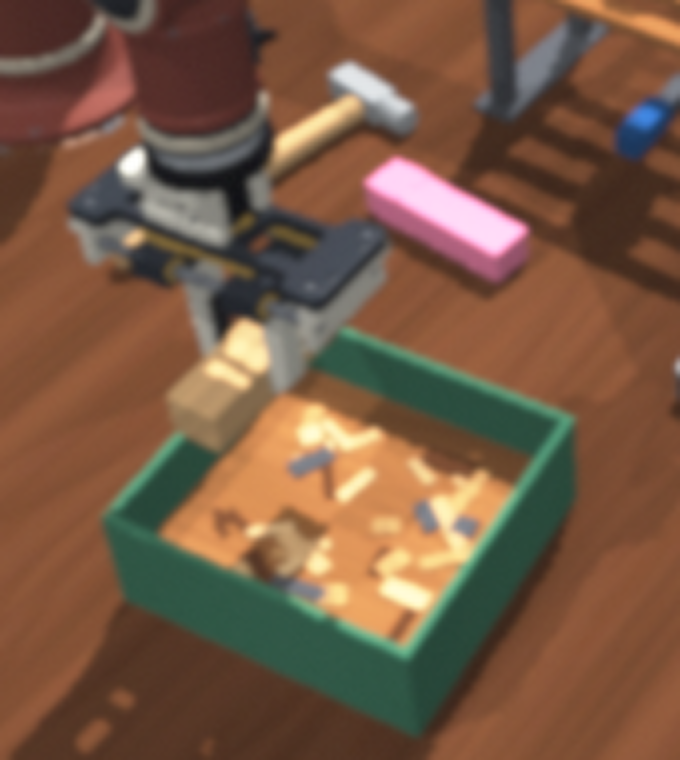

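Request:
step_arm:
  deltas:
    - {"travel":[0.0,-0.005,0.044],"spin":-0.02}
    - {"travel":[0.001,-0.006,0.044],"spin":-0.02}
    - {"travel":[-0.001,0,0.015],"spin":0.0}
    - {"travel":[0,0,0.006],"spin":0.0}
    - {"travel":[0,0,0],"spin":0.0}

```text
time_s: 28.35
eef_pos: [0.5381, -0.2351, 0.0791]
eef_rot: [0.997, 0.078, 0.027, 0.013]
wrist_force: [-0.1, 0.0, -0.8]
finger_gap: 0.0385
```

Request:
step_arm:
  deltas:
    - {"travel":[0,0,0.003],"spin":0.0}
    - {"travel":[0,0,0.003],"spin":0.0}
    - {"travel":[0,0,0.002],"spin":0.0}
    - {"travel":[0,0,0],"spin":0.0}

```text
time_s: 28.75
eef_pos: [0.5386, -0.2368, 0.072]
eef_rot: [0.997, 0.077, 0.028, 0.014]
wrist_force: [-0.4, 0.4, -0.7]
finger_gap: 0.0383
```

```bash
python3 st.py
```

```text
t 28.75 q [0.635, 0.737, -0.414, 1.819, 0.488, 0.622, 0.084] p [0.5386, -0.2368, 0.072]
x [0.987 0.154 0.054] y [ 0.152 -0.988  0.032] z [ 0.058 -0.023 -0.998] lean 3.58
F [-0.38  0.43 -0.69] T [-0.01 -0.03 -0.08] gap 0.0383
```

Request:
step_arm:
  deltas:
    - {"travel":[-0.002,0.004,0.002],"spin":0.0}
    - {"travel":[-0.001,0.004,0.002],"spin":0.0}
    - {"travel":[0,0,0.002],"spin":0.0}
    - {"travel":[0,0,0],"spin":0.0}

```text
time_s: 29.15
eef_pos: [0.5369, -0.2455, 0.0654]
eef_rot: [0.997, 0.076, 0.028, 0.014]
wrist_force: [0.4, 0.2, -0.9]
finger_gap: 0.0384
```

Request:
step_arm:
  deltas:
    - {"travel":[0,0,0.002],"spin":0.0}
    - {"travel":[0,0,0.001],"spin":0.0}
    - {"travel":[0,0,0],"spin":0.0}

```text
time_s: 29.45
eef_pos: [0.5373, -0.2453, 0.0647]
eef_rot: [0.997, 0.077, 0.028, 0.014]
wrist_force: [-2.5, 0.3, 9.9]
finger_gap: 0.0386
```

```bash
python3 st.py
```

```text
t 29.45 q [0.645, 0.75, -0.409, 1.816, 0.497, 0.613, 0.092] p [0.5373, -0.2453, 0.0647]
x [0.987 0.154 0.053] y [ 0.152 -0.988  0.033] z [ 0.057 -0.024 -0.998] lean 3.57
F [-2.51  0.34  9.94] T [ 0.05  0.85 -0.09] gap 0.0386
```

Request:
step_arm:
  deltas:
    - {"travel":[0,0,-0.001],"spin":0}
    - {"travel":[0,0,0],"spin":0}

```text
time_s: 29.65
eef_pos: [0.5374, -0.2452, 0.0647]
eef_rot: [0.997, 0.077, 0.028, 0.014]
wrist_force: [-2.7, 0.6, 6.6]
finger_gap: 0.0386
```

Request:
step_arm:
  deltas:
    - {"travel":[0,0,0],"spin":0}
    - {"travel":[0,0,0],"spin":0}
    - {"travel":[0,0,0],"spin":0}
  fingers: 0.058

```text
time_s: 29.95
eef_pos: [0.5374, -0.245, 0.0635]
eef_rot: [0.997, 0.077, 0.028, 0.013]
wrist_force: [0.9, 0.9, -0.1]
finger_gap: 0.0562
```

Request:
step_arm:
  deltas:
    - {"travel":[0,0,-0.02],"spin":0}
    - {"travel":[0,0,-0.045],"spin":0}
    - {"travel":[0,0,-0.045],"spin":0}
    - {"travel":[0,0,-0.03],"spin":0}

```text
time_s: 30.35
eef_pos: [0.5302, -0.2418, 0.2064]
eef_rot: [0.996, 0.077, 0.03, 0.014]
wrist_force: [0.5, -0.8, 0.5]
finger_gap: 0.0582
```

```bash
python3 st.py; python3 -c "
from go import *
go([[.67,.0,.17],[.69,.066,.1],[.69,.066,.032]],[0.05,0.06,0],show=3)
d=snap('scene','scene9'); crop(d,'s9.png',(100,170,300,360),4)"
```

```text
t 30.35 q [0.731, 0.562, -0.533, 1.712, 0.361, 0.898, 0.209] p [0.5302, -0.2418, 0.2064]
x [0.986 0.154 0.057] y [ 0.153 -0.988  0.033] z [ 0.061 -0.024 -0.998] lean 3.75
F [ 0.53 -0.85  0.49] T [-0.09 -0.07 -0.03] gap 0.0582
11
[{"travel": [0.029, -0.036, 0.007], "spin": 0.008}, {"travel": [0.028, -0.037, 0.006], "spin": 0.008}, {"travel": [0.029, -0.037, 0.007], "spin": 0.008}, {"travel": [0.028, -0.037, 0.006], "spin": 0.008}, {"travel": [0.027, -0.038, 0.007], "spin": 0.008}, {"travel": [0.028, -0.037, 0.006], "spin": 0.008}, {"travel": [0.008, -0.022, 0.023], "spin": 0.02}, {"travel": [0.007, -0.022, 0.023], "spin": 0.02}, {"travel": [0.006, -0.022, 0.024], "spin": 0.02}, {"travel": [-0.002, -0.001, 0.034], "spin": 0.0}, {"travel": [-0.002, -0.001, 0.034], "spin": 0.0}]
end [0.6899 0.0661 0.0315] [0.999 0.023 0.03  0.012]

3 [ 0.46  0.62 -0.5   1.65  0.39  0.9  -0.05] tcp [ 0.6   -0.121  0.188] elbow [ 0.28 -0.15  0.7 ] wrist [ 0.58 -0.11  0.49] z [ 0.061 -0.024 -0.998]
6 [ 0.21  0.72 -0.46  1.49  0.4   0.96 -0.26] tcp [ 0.67 -0.    0.17] elbow [ 0.35 -0.09  0.67] wrist [0.65 0.01 0.47] z [ 0.061 -0.024 -0.998]
9 [ 0.07  0.83 -0.4   1.48  0.43  0.87 -0.43] tcp [0.69  0.066 0.1  ] elbow [ 0.4  -0.04  0.63] wrist [0.67 0.07 0.4 ] z [ 0.061 -0.024 -0.998]
11 [ 0.06  0.91 -0.36  1.51  0.47  0.75 -0.47] tcp [0.69  0.066 0.031] elbow [ 0.43 -0.04  0.59] wrist [0.67 0.07 0.33] z [ 0.061 -0.024 -0.998]
```

View pics/s9.png

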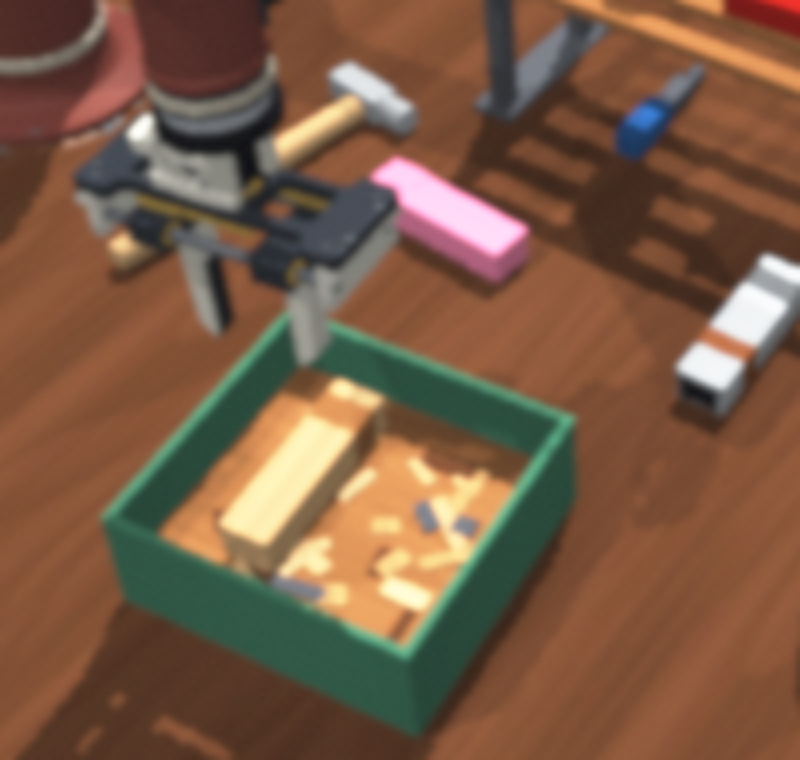

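Request:
step_arm:
  deltas:
    - {"travel":[0.029,-0.036,0.007],"spin":0.008}
    - {"travel":[0.028,-0.037,0.006],"spin":0.008}
    - {"travel":[0.029,-0.037,0.007],"spin":0.008}
    - {"travel":[0.028,-0.037,0.006],"spin":0.008}
    - {"travel":[0.027,-0.038,0.007],"spin":0.008}
    - {"travel":[0.028,-0.037,0.006],"spin":0.008}
    - {"travel":[0.008,-0.022,0.023],"spin":0.02}
    - {"travel":[0.007,-0.022,0.023],"spin":0.02}
    - {"travel":[0.006,-0.024,0.024],"spin":0.02}
    - {"travel":[0,0,0],"spin":0.0}
  fingers: 0.068

```text
time_s: 31.4
eef_pos: [0.6855, 0.0733, 0.0919]
eef_rot: [0.999, 0.027, 0.025, 0.01]
wrist_force: [-0.7, 0.3, 0.1]
finger_gap: 0.0679
```

```bash
python3 st.py; python3 -c "
from go import *
go([[.6895,.0726,.03]],[0],show=3)"
```

```text
t 31.4 q [0.066, 0.835, -0.4, 1.483, 0.429, 0.865, -0.431] p [0.6855, 0.0733, 0.0919]
x [0.997 0.054 0.049] y [ 0.053 -0.998  0.022] z [ 0.05  -0.02  -0.999] lean 3.07
F [-0.65  0.35  0.06] T [ 0.04 -0.   -0.01] gap 0.0679
2
[{"travel": [0.0, -0.0, 0.031], "spin": 0.0}, {"travel": [0.001, -0.0, 0.031], "spin": 0.0}]
end [0.6896 0.0721 0.03  ] [0.999 0.027 0.025 0.01 ]

2 [ 0.05  0.92 -0.37  1.5   0.47  0.77 -0.46] tcp [0.69  0.072 0.03 ] elbow [ 0.43 -0.03  0.59] wrist [0.67 0.08 0.33] z [ 0.05  -0.02  -0.999]
```

Request:
step_arm:
  deltas:
    - {"travel":[0.0,0,0.031],"spin":0.005}
    - {"travel":[0.001,0,0.029],"spin":0.005}
    - {"travel":[0.0,0,0.004],"spin":0.0}
    - {"travel":[0,0,0],"spin":0}

```text
time_s: 31.8
eef_pos: [0.6929, 0.065, 0.0325]
eef_rot: [0.999, 0.018, 0.028, 0.012]
wrist_force: [0.9, -0.2, 0.4]
finger_gap: 0.068
```

```bash
python3 st.py; python3 -c "
from go import *
d=snap('scene','scene10'); crop(d,'s10.png',(230,150,370,280),5)"
```

```text
t 31.8 q [0.056, 0.912, -0.36, 1.499, 0.465, 0.764, -0.467] p [0.6929, 0.065, 0.0325]
x [0.998 0.036 0.056] y [ 0.034 -0.999  0.026] z [ 0.057 -0.024 -0.998] lean 3.52
F [ 0.89 -0.25  0.43] T [-0.03 -0.07  0.  ] gap 0.068
```

View pics/s10.png

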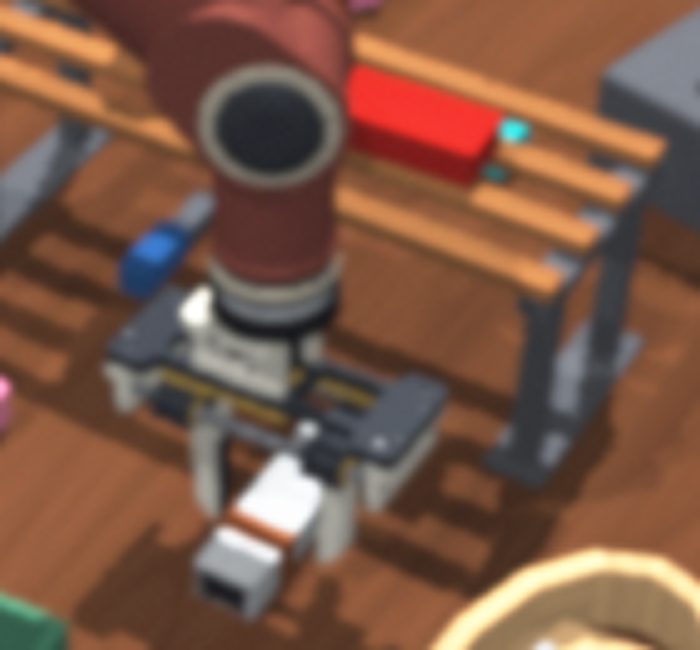

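Lower a bit more, shift 7 mm in +y, then close.

Request:
step_arm:
  deltas:
    - {"travel":[-0.003,-0.007,0.005],"spin":0}
    - {"travel":[0,0,0],"spin":0}

```text
time_s: 32.05
eef_pos: [0.6899, 0.0751, 0.0283]
eef_rot: [0.999, 0.019, 0.029, 0.011]
wrist_force: [-0.0, 1.1, -0.8]
finger_gap: 0.0679
```

Request:
step_arm:
  deltas:
    - {"travel":[0,0,0],"spin":0}
    - {"travel":[0,0,0],"spin":0}
    - {"travel":[0,0,0],"spin":0}
    - {"travel":[0,0,0],"spin":0}
    - {"travel":[0,0,0],"spin":0}
  fingers: 0.0

```text
time_s: 32.55
eef_pos: [0.6908, 0.0729, 0.0276]
eef_rot: [0.999, 0.018, 0.029, 0.012]
wrist_force: [0.6, 0.2, 0.1]
finger_gap: 0.0405
```

```bash
python3 st.py; python3 -c "
from go import *
go([[.685,.06,.06],[.67,.0,.17],[.6095,-.23,.19]],[0,0,-.10],show=4)"
```

```text
t 32.55 q [0.042, 0.915, -0.356, 1.508, 0.468, 0.75, -0.482] p [0.6908, 0.0729, 0.0276]
x [0.998 0.037 0.058] y [ 0.035 -0.999  0.025] z [ 0.059 -0.023 -0.998] lean 3.63
F [0.63 0.2  0.13] T [-0.07 -0.18  0.06] gap 0.0405
9
[{"travel": [-0.004, 0.013, -0.032], "spin": 0.0}, {"travel": [-0.004, 0.021, -0.037], "spin": 0.0}, {"travel": [-0.003, 0.021, -0.036], "spin": 0.0}, {"travel": [-0.004, 0.021, -0.037], "spin": 0.0}, {"travel": [-0.014, 0.046, -0.004], "spin": -0.02}, {"travel": [-0.014, 0.045, -0.003], "spin": -0.02}, {"travel": [-0.015, 0.045, -0.004], "spin": -0.02}, {"travel": [-0.017, 0.044, -0.003], "spin": -0.02}, {"travel": [-0.017, 0.045, -0.004], "spin": -0.02}]
end [ 0.6093 -0.2302  0.1901] [0.997 0.068 0.029 0.013]

4 [ 0.2   0.72 -0.44  1.49  0.39  0.96 -0.32] tcp [ 0.67 -0.    0.17] elbow [ 0.35 -0.08  0.67] wrist [0.65 0.01 0.47] z [ 0.059 -0.023 -0.998]
8 [ 0.54  0.68 -0.5   1.55  0.39  0.95  0.04] tcp [ 0.621 -0.184  0.186] elbow [ 0.29 -0.19  0.68] wrist [ 0.6  -0.18  0.48] z [ 0.059 -0.023 -0.998]
9 [ 0.62  0.68 -0.51  1.53  0.39  0.97  0.14] tcp [ 0.609 -0.23   0.19 ] elbow [ 0.27 -0.21  0.68] wrist [ 0.59 -0.22  0.49] z [ 0.059 -0.023 -0.998]
```

Request:
step_arm:
  deltas:
    - {"travel":[-0.002,0.005,-0.015],"spin":0.0}
    - {"travel":[-0.003,0.011,-0.027],"spin":0.0}
    - {"travel":[-0.004,0.02,-0.034],"spin":0.0}
    - {"travel":[-0.003,0.02,-0.034],"spin":0.0}
    - {"travel":[-0.003,0.02,-0.033],"spin":0.0}
    - {"travel":[-0.014,0.045,-0.004],"spin":-0.02}
    - {"travel":[-0.014,0.045,-0.003],"spin":-0.02}
    - {"travel":[-0.015,0.045,-0.004],"spin":-0.02}
    - {"travel":[-0.017,0.045,-0.003],"spin":-0.02}
    - {"travel":[-0.013,0.035,-0.003],"spin":-0.02}
    - {"travel":[-0.004,0.01,0],"spin":0}
    - {"travel":[0,0,0],"spin":0}

```text
time_s: 33.75
eef_pos: [0.6067, -0.2338, 0.1892]
eef_rot: [0.997, 0.065, 0.026, 0.014]
wrist_force: [-1.2, 0.2, -4.4]
finger_gap: 0.0403
```

```bash
python3 st.py; python3 -c "
from go import *
go([[.609,-.233,.1]],[0],show=4)
d=snap('scene','scene11'); crop(d,'s11.png',(100,170,300,360),4)"
```

```text
t 33.75 q [0.62, 0.679, -0.504, 1.53, 0.39, 0.972, 0.136] p [0.6067, -0.2338, 0.1892]
x [0.99  0.13  0.051] y [ 0.129 -0.991  0.031] z [ 0.054 -0.025 -0.998] lean 3.41
F [-1.18  0.15 -4.37] T [0.06 0.   0.05] gap 0.0403
2
[{"travel": [-0.001, -0.002, 0.045], "spin": 0.0}, {"travel": [-0.001, -0.001, 0.044], "spin": 0.0}]
end [ 0.6092 -0.2332  0.1001] [0.997 0.065 0.026 0.014]

2 [ 0.59  0.78 -0.45  1.61  0.46  0.8   0.08] tcp [ 0.609 -0.233  0.1  ] elbow [ 0.31 -0.23  0.65] wrist [ 0.59 -0.23  0.4 ] z [ 0.054 -0.025 -0.998]
```

View pics/s11.png

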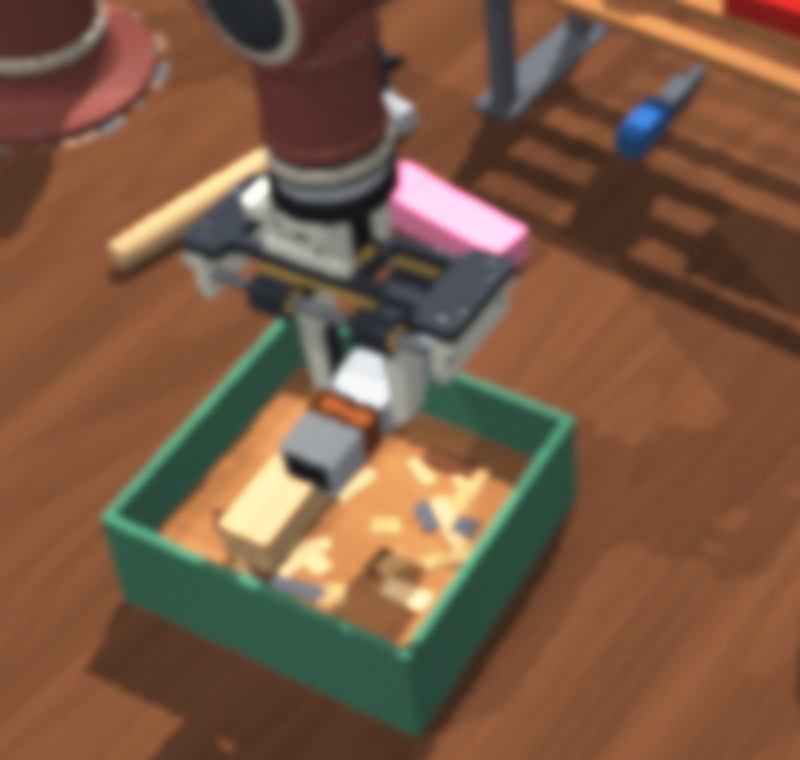

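Request:
step_arm:
  deltas:
    - {"travel":[0.001,-0.002,0.045],"spin":0.0}
    - {"travel":[0.001,-0.001,0.044],"spin":0.0}
    - {"travel":[0.001,0,0.02],"spin":0.0}
    - {"travel":[0,0,0.004],"spin":0.0}
    - {"travel":[0,0,0.002],"spin":0.0}
    - {"travel":[0,0,0],"spin":0.0}

```text
time_s: 34.4
eef_pos: [0.6198, -0.228, 0.0767]
eef_rot: [0.997, 0.069, 0.029, 0.013]
wrist_force: [0.2, 0.0, -3.8]
finger_gap: 0.0404
```

```bash
python3 st.py
```

```text
t 34.4 q [0.568, 0.817, -0.44, 1.602, 0.475, 0.763, 0.06] p [0.6198, -0.228, 0.0767]
x [0.989 0.138 0.057] y [ 0.136 -0.99   0.031] z [ 0.061 -0.023 -0.998] lean 3.71
F [ 0.24  0.05 -3.83] T [0.02 0.04 0.05] gap 0.0404
```

Request:
step_arm:
  deltas:
    - {"travel":[-0.003,0.001,0.003],"spin":0.0}
    - {"travel":[-0.003,0.001,0.003],"spin":0.0}
    - {"travel":[0,0,0.002],"spin":0.0}
    - {"travel":[0,0,0],"spin":0.0}

```text
time_s: 34.8
eef_pos: [0.6127, -0.2327, 0.0668]
eef_rot: [0.997, 0.068, 0.028, 0.013]
wrist_force: [-0.2, 0.2, -3.4]
finger_gap: 0.0404
```

Request:
step_arm:
  deltas:
    - {"travel":[0,0,0.002],"spin":0.0}
    - {"travel":[0,0,0.001],"spin":0.0}
    - {"travel":[0,0,0],"spin":0.0}

```text
time_s: 35.1
eef_pos: [0.6136, -0.2324, 0.0646]
eef_rot: [0.997, 0.068, 0.028, 0.014]
wrist_force: [-1.0, -0.5, 0.3]
finger_gap: 0.0401
```

Request:
step_arm:
  deltas:
    - {"travel":[0,0,0.001],"spin":0.0}
    - {"travel":[0,0,0],"spin":0.0}

```text
time_s: 35.3
eef_pos: [0.6137, -0.2324, 0.0646]
eef_rot: [0.997, 0.068, 0.028, 0.014]
wrist_force: [-2.5, 0.0, 5.8]
finger_gap: 0.0408
```

Request:
step_arm:
  deltas:
    - {"travel":[0,0,0],"spin":0}
    - {"travel":[0,0,0],"spin":0}
    - {"travel":[0,0,0],"spin":0}
  fingers: 0.058

```text
time_s: 35.6
eef_pos: [0.6139, -0.2324, 0.0631]
eef_rot: [0.997, 0.068, 0.029, 0.013]
wrist_force: [-0.4, 0.1, -0.1]
finger_gap: 0.057
```

Request:
step_arm:
  deltas:
    - {"travel":[0,0,-0.015],"spin":0}
    - {"travel":[0,0,-0.045],"spin":0}
    - {"travel":[0,0,-0.045],"spin":0}
    - {"travel":[0,0,-0.045],"spin":0}
    - {"travel":[-0.04,0,-0.03],"spin":0}
    - {"travel":[-0.04,0,-0.03],"spin":0}
    - {"travel":[-0.04,0,-0.03],"spin":0}
    - {"travel":[0,0,0],"spin":0}

```text
time_s: 36.4
eef_pos: [0.4782, -0.2454, 0.3009]
eef_rot: [0.997, 0.065, 0.03, 0.017]
wrist_force: [0.1, -0.6, 0.1]
finger_gap: 0.0578
```

```bash
python3 st.py; python3 -c "
from go import *
for n in ('scene','top'):
    d=snap(n,n+'12'); cv2.imwrite('pics/%s12.png'%n,cv2.resize(d['pixels'][:,:,::-1],(768,576),interpolation=cv2.INTER_CUBIC))"
```

```text
t 36.4 q [0.845, 0.397, -0.595, 1.696, 0.264, 1.057, 0.301] p [0.4782, -0.2454, 0.3009]
x [0.99  0.132 0.057] y [ 0.13  -0.991  0.038] z [ 0.061 -0.03  -0.998] lean 3.92
F [ 0.09 -0.61  0.12] T [-0.03 -0.13  0.  ] gap 0.0578
```

View pics/scene12.png

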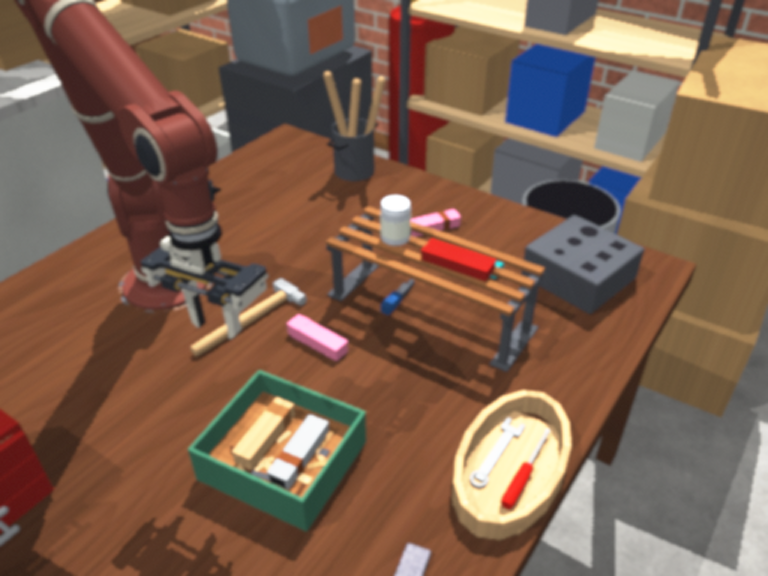

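View pics/top12.png

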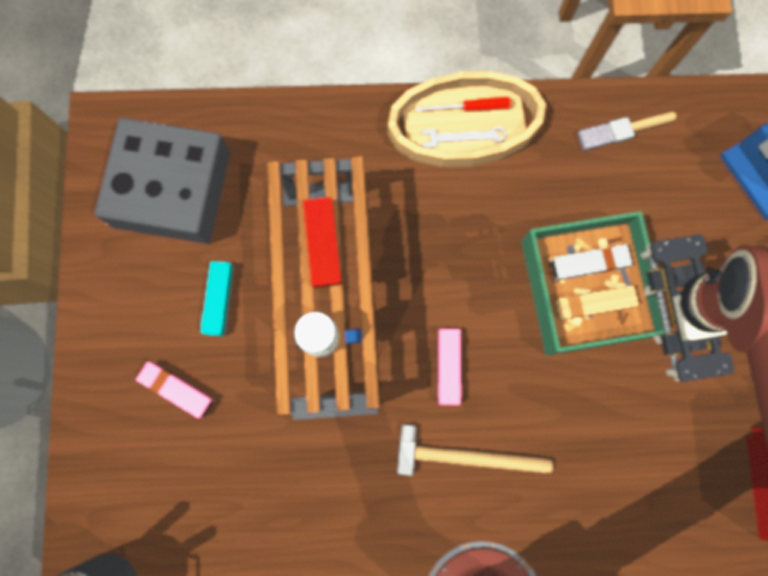

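Both offcuts lie flat, side by side, in the bin: wood at top view (597,302), tube at (592,262). The tin (317,333), stone (322,240) and blue drift end (352,336) are at the same pixels as in the first picture. The robot is clear, so I'm handing in.

Run:
```python
from h import *
a=load("top0")["pixels"].astype(int);b=load("top12")["pixels"].astype(int)
m=np.zeros(a.shape[:2],bool);m[100:280,170:255]=1
d=np.abs(a-b).max(2)>60
print("changed px in rack area",(d&m).sum(), np.argwhere(d&m).mean(0) if (d&m).any() else "")
for nm,f in (("red",lambda p:(p[...,0]>180)&(p[...,1]<60)),("blue",lambda p:(p[...,2]>120)&(p[...,0]<70)&(p[...,1]<110)),("white",lambda p:(p.min(-1)>215))):
    print(nm,[np.argwhere(f(x)&m)[:].mean(0).round(2).tolist() for x in (a,b)])
from workcell import bot
print(bot.finish_job(), bot.observe()["time_s"])
```

```text
changed px in rack area 505 [182.46138614 215.98019802]
red [[161.13, 214.59], [161.18, 214.62]]
blue [[223.7, 237.59], [224.15, 235.62]]
white [[220.41, 209.18], [221.28, 209.42]]
the job is handed in; nothing more can be done
the job is handed in; nothing more can be done
```

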